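# Check the feed slide and load it from the rod chute

### The job

Pull the slide's lock knob fully out and put every rubber press pad left on the slide bed into the wooden tray; then, with the carriage still empty, run it by its post through its whole travel to the far stop and fully back home to feel for sticky spots. After that load every glass rod from the chute, always taking the end one at the stop and letting the next roll down, laying each in a V-groove of its own on the carriage. When all are loaded push the lock knob fully home, with the carriage still at home; leave the other things on the bench alone.

Things in the scene. Friction and masses are not known exactly. Their poses are not given: they have to be found in the camera images.
- bed: the feed slide's flat iron bed, fixed: 120 (its x) x 360 (its y) x 12 mm high, origin under its centre. The carriage runs on it along y; stop bars 26 mm high stand at both ends. The lock knob's housing block (50 mm along y, 56 mm high, front face at x = -82 mm) stands beside its -x edge at y = -63 mm
- carriage (a joint): position of the slide carriage along the bed's +y: 0 = home (against the stop on the bed's -y end), 0.130 m = far end of its travel (hard stop). About 2 N of friction, no spring; it stays where it is left. The carriage's deck plate is 108 (x) x 192 (y) mm, its top 32 mm above the bench, with a 12 mm high lock catch at the middle of its -x edge
- rack (a point): centre of the V-groove rack on the carriage deck, at the height of the centre of a rod at rest in a groove (66 mm over the bench); axes as the bed's. Rack bar 26 mm wide (x); four 90-degree V-grooves centred at y = -45, -15, +15, +45 mm; a rod lies along the rack's x, ends overhanging 12 mm each side. Ridges between grooves reach 0.6 mm, groove bottoms 15.6 mm, deck 34 mm below this point
- post (a point): the carriage's upright steel push post, 14 mm thick (18 mm cap on top), on the deck at the bed's -y end of the carriage; this point is on its axis 78 mm above the bench; it rises from the deck (32 mm) to 98 mm. Pinch or push it to move the carriage
- lock (a joint): the lock knob's travel: 0 = pushed home (carriage locked), 0.024 m = pulled fully out (carriage free). It slides along the bed's -x direction (out = towards the robot). Detented: it clicks over a sprung hump half-way, takes about 1 N of friction and 2.5 N over the hump, and stays at either end
- lock_head (a point): centre of the lock knob's round black head: 30 mm across, 14 mm thick along the bed's x axis, axis level, 42 mm above the bench; moves with the knob. At home there is a 14 mm gap between the head and the housing block behind it
- chute: wooden sloped gravity chute, fixed: its deck falls 0.20 rad towards its own -x end, with a stop lip there. Origin on the bench under the middle; deck's lower end at x = -90 mm, 46 mm high. From 28 mm above the stop upwards, side walls 14 mm high (66 mm over the outside) guide the rods; below that the deck is a bare tongue 24 mm wide, so the end rod overhangs freely by 13 mm each side
- chute_end (a point): where the centre of the rod that lies against the stop comes to rest; 59 mm above the bench; axes as the chute's; the rods lie along its y
- tray: shallow open wooden tray 130 x 130 x 26 mm, walls and floor 5 mm, fixed; origin under its centre
- pad1_centre (a point): black rubber press pad, a disc 36 mm across and 22 mm thick, lying flat; 50 g; this point is its centre. It starts on the bed in the carriage's path, beyond the carriage on the +y side
- pad2_centre (a point): black rubber press pad, a disc 36 mm across and 22 mm thick, lying flat; 50 g; this point is its centre. It starts on the bed in the carriage's path, beyond the carriage on the +y side; this second pad may be absent
- rod1_centre (a point): solid glass rod number 1 (all alike; 22 mm across, 50 mm long, about 47 g); its centre; its axis is its own y axis. They start in the chute in number order, number 1 lowest; number 4 may be absent; they roll down to the stop
- rod2_centre (a point): solid glass rod number 2 (all alike; 22 mm across, 50 mm long, about 47 g); its centre; its axis is its own y axis. They start in the chute in number order, number 1 lowest; number 4 may be absent; they roll down to the stop
- rod3_centre (a point): solid glass rod number 3 (all alike; 22 mm across, 50 mm long, about 47 g); its centre; its axis is its own y axis. They start in the chute in number order, number 1 lowest; number 4 may be absent; they roll down to the stop
- rod4_centre (a point): solid glass rod number 4 (all alike; 22 mm across, 50 mm long, about 47 g); its centre; its axis is its own y axis. They start in the chute in number order, number 1 lowest; number 4 may be absent; they roll down to the stop
- ruby_disc: ruby glass disc, 90 mm across, 14 mm thick, lying flat; bystander, leave alone; origin under its centre
- lens_blank: clear glass lens blank, 64 mm across, 17 mm high, domed; bystander, leave alone; origin under its centre
- align_pin0: stainless alignment pin standing upright, 16 mm across, 50 mm high; bystander, leave alone; origin at its foot
- align_pin1: second stainless alignment pin, same size; bystander, leave alone; origin at its foot

How it is judged:
On the way, in this order (a step that is already met when the one before it is completed fails the run):
1. the lock knob is pulled fully out and every pad lies in the tray (value of joint lock above 0.02 m and x of pad1_centre in the frame of tray between -0.06 and 0.06 m and y of pad1_centre in the frame of tray between -0.06 and 0.06 m and z of each of pad1_centre, pad2_centre in the frame of tray below 0.03 m and x of pad2_centre in the frame of tray between -0.06 and 0.06 m and y of pad2_centre in the frame of tray between -0.06 and 0.06 m), for 0.2 s.
2. the empty carriage is at the far end of its travel, the rods still on the chute (value of joint carriage above 0.124 m and y of rod1_centre in the frame of chute between -0.03 and 0.03 m and x of rod1_centre in the frame of chute between -0.12 and 0.1 m and z of rod1_centre in the frame of chute between 0.03 and 0.1 m and y of rod2_centre in the frame of chute between -0.03 and 0.03 m and x of rod2_centre in the frame of chute between -0.12 and 0.1 m and z of rod2_centre in the frame of chute between 0.03 and 0.1 m and y of rod3_centre in the frame of chute between -0.03 and 0.03 m and x of rod3_centre in the frame of chute between -0.12 and 0.1 m and z of rod3_centre in the frame of chute between 0.03 and 0.1 m and y of rod4_centre in the frame of chute between -0.03 and 0.03 m and x of rod4_centre in the frame of chute between -0.12 and 0.1 m and z of rod4_centre in the frame of chute between 0.03 and 0.1 m), for 0.1 s.
3. the empty carriage is back home, the rods still on the chute (value of joint carriage below 0.006 m and y of rod1_centre in the frame of chute between -0.03 and 0.03 m and x of rod1_centre in the frame of chute between -0.12 and 0.1 m and z of rod1_centre in the frame of chute between 0.03 and 0.1 m and y of rod2_centre in the frame of chute between -0.03 and 0.03 m and x of rod2_centre in the frame of chute between -0.12 and 0.1 m and z of rod2_centre in the frame of chute between 0.03 and 0.1 m and y of rod3_centre in the frame of chute between -0.03 and 0.03 m and x of rod3_centre in the frame of chute between -0.12 and 0.1 m and z of rod3_centre in the frame of chute between 0.03 and 0.1 m and y of rod4_centre in the frame of chute between -0.03 and 0.03 m and x of rod4_centre in the frame of chute between -0.12 and 0.1 m and z of rod4_centre in the frame of chute between 0.03 and 0.1 m), for 0.1 s.
4. rod 1 lies in a groove of the carriage (x of rod1_centre in the frame of rack between -0.01 and 0.01 m and y of rod1_centre in the frame of rack between -0.055 and 0.055 m and z of rod1_centre in the frame of rack between -0.004 and 0.004 m and angle between the y axis of rod1_centre and the x axis of rack, either way round below 0.15 rad), for 0.2 s.
5. rod 2 lies in a groove of the carriage (x of rod2_centre in the frame of rack between -0.01 and 0.01 m and y of rod2_centre in the frame of rack between -0.055 and 0.055 m and z of rod2_centre in the frame of rack between -0.004 and 0.004 m and angle between the y axis of rod2_centre and the x axis of rack, either way round below 0.15 rad), for 0.2 s.
6. rod 3 lies in a groove of the carriage (x of rod3_centre in the frame of rack between -0.01 and 0.01 m and y of rod3_centre in the frame of rack between -0.055 and 0.055 m and z of rod3_centre in the frame of rack between -0.004 and 0.004 m and angle between the y axis of rod3_centre and the x axis of rack, either way round below 0.15 rad), for 0.2 s.
7. rod 4 lies in a groove of the carriage (x of rod4_centre in the frame of rack between -0.01 and 0.01 m and y of rod4_centre in the frame of rack between -0.055 and 0.055 m and z of rod4_centre in the frame of rack between -0.004 and 0.004 m and angle between the y axis of rod4_centre and the x axis of rack, either way round below 0.15 rad), for 0.2 s.
8. the lock knob is pushed home (value of joint carriage below 0.006 m and value of joint lock below 0.003 m), for 0.2 s.
At the end, for the whole second after the job is handed in: Every pad lies in the tray; the carriage is home (within 6 mm); the lock knob is home (within 3 mm); every rod present lies in a groove: its centre within 10 mm along the groove and 4 mm in height of its seat, within 0.15 rad of the groove's direction (all of step 4 and all of step 5 and all of step 6 and all of step 7 and all of step 8 and x of pad1_centre in the frame of tray between -0.06 and 0.06 m and y of pad1_centre in the frame of tray between -0.06 and 0.06 m and z of each of pad1_centre, pad2_centre in the frame of tray below 0.03 m and x of pad2_centre in the frame of tray between -0.06 and 0.06 m and y of pad2_centre in the frame of tray between -0.06 and 0.06 m); the robot touches nothing.
It fails at once if the carriage is away from home (over 20 mm) with the lock knob pushed in (value of joint carriage above 0.02 m and value of joint lock below 0.008 m).
It fails at once if a bystander is moved more than 4 cm (distance of any of ruby_disc, lens_blank, align_pin0, align_pin1 from where it was at the start of the episode above 0.04 m).
Of rod4, pad2 only 1 to 2 are there at a start; the rules pass over those that are not, and their reading is None.
At some moment in a run one of pad1, pad2 may be knocked a few centimetres aside while the robot is not near it.
It also fails if it takes over 210 s, if anything falls off the work surface, if the arm or the gripper's body presses on something with over 40 N, if the wrist force passes 120 N, or if a joint passes its speed limit or range.

### The arm

A 6-joint arm with a two-finger parallel gripper is mounted at the origin on the work surface. World frame = base frame: x ahead of the robot, y to its left, z up, the work surface at z = 0. Lengths are in m, angles in rad, forces in N, time in s.
With the tool pointing down it reaches from about 0.275 to 0.85 m from the base axis. Payload 5.2 kg.
Tool frame: the origin (TCP) lies midway between the tips of the shut fingers; the grasp point (between the pads) lies 19 mm behind it (arm.grip_depth is the distance from the TCP to the grasp point, in m); z points along the fingers, y is the direction in which the jaws open and shut (so a half turn about z gives the same grasp; the last joint's range is limited). The gripper opens to 85 mm and grips with 20 to 120 N. Pads are 22 mm wide; open, the fingers measure 114 mm over their backs; the gripper's body (76 mm by 85 mm) begins 54 mm behind the grasp point. The pads swing forward as they close: fully open they stand 13 mm farther back than shut.
Start: joints at [-1.307, 0.259, 1.535, -0, 1.348, -0.203], TCP at [0.248, -0.491, 0.231] pointing down, gripper open.
Joint ranges: [-3.14, 3.14], [-0.91, 2.08], [0.19, 2.58], [-1.22, 4.36], [0.22, 2.71], [-3.12, 3.12]. Speed limits (rad/s): [2.57, 2.57, 3.14, 3.14, 3.14, 3.14].

### API

Orientations are given as a rotation vector (axis times angle).
In Python, from cell import arm gives the robot as it stands.
- The arm moves only by the shell command python3 -m jog 'ROWS' [FORCE]. ROWS is JSON, a list that holds one entry, the list of rows, each a list of 7 numbers: the finger opening in mm, from 0 to 85.4, then the shift along the tool's x, y, z in mm, then the turn, a rotation vector about the tool's x, y, z in rad. In form: [[[claw, dx, dy, dz, rx, ry, rz], ...]]. A call has exactly 8 rows; each row shifts and turns the commanded pose from where the row before left it, along the tool's axes as they then stand; what a row does not reach is not made up. A row lasts 1/10 s, in which the tool goes at most 50 mm and 8.59 degrees, less where a joint would pass 70% of its speed; a pose out of reach is approached as far as the arm can. A call is refused whole if a number of a shift passes 50 or a number of a turn 0.15, either way. A call with a gripper value outside its range is refused whole. The fingers move at their own pace and stop on an object; FORCE is the grip in N (left out, the last holds). Time passes only in rows, so rows that do not move let the fingers close, or fill a call up. It gives the time, the measured TCP pose, the force and the opening at its end, in the units of the state.
- arm.get_obs(): the state, without advancing time (a new reading comes with each control period).
- arm.get_image(name): name is "scene" or "top" or "wrist"; returns the picture (384x512x3 uint8, red, green, blue); there is no depth.
- arm.camera_model(name): a dict with "mtx" (3x3 intrinsics, pixels), "k1" (the pictures are not rectified: a ray, as slopes to the right and down, at radius r is drawn at 1 + k1 r^2 times it, then the intrinsics apply), "origin" and "attitude" of the camera in the world; the wrist camera has in their place "hand_eye" (4x4, takes a point from camera to tool coordinates, whose origin is the TCP and whose axes are the flange's). Camera axes: x right, y down, z forward; pixel columns grow to the right and rows downward; lengths in m; the calibration is good to about 2 mm. A picture is of the moment at which its call begins: read the wrist's pose just before it. camera_model takes no time and is no camera call.
- arm.job_done(): hands the job in, once; it reports no verdict.
The state is a dict: "time": time; "q": joint angles; "dq": joint speeds; "tau": joint torques, N m; "tcp_pos": TCP position; "ee_rot": TCP orientation; "contact_force": force on the tool from outside, world axes, zero at the start; "moment": the same for the moment, N m; "grip_width": opening from 0.0 (shut) to 1.0 (fully open).
Only numpy, scipy, OpenCV 4.12 (cv2) and the standard library are available. Lean on these libraries where they do the work, as an engineer would, in place of code of your own. Each camera call takes 0.05 s, during which the arm holds its last target. There are 200 camera calls.

## Working session

There is one attempt and no reset: what is moved stays moved. The work goes in short steps, Python scripts to look and compute and a shell command to move; the robot and the scene stay as the last step left them, time stands still between calls to the robot, and variables do not carry over. Pictures are saved under pics/ and viewed, about 12 in all and at most 16, crops included, and the job is handed in when it is done.

```bash
ls; mkdir -p pics
cat > h.py <<'E'
import numpy as np, cv2
from cell import arm
from scipy.spatial.transform import Rotation as R
def cam(name):
    m=arm.camera_model(name); K=np.array(m["mtx"]);k1=m["k1"]
    if name=="wrist":
        o=arm.get_obs();T=np.eye(4);T[:3,:3]=R.from_rotvec(o["ee_rot"]).as_matrix();T[:3,3]=o["tcp_pos"]
        X=T@np.array(m["hand_eye"])
        return K,k1,X[:3,3],X[:3,:3]
    A=np.array(m["attitude"]); A=R.from_rotvec(A).as_matrix() if A.size==3 else A
    return K,k1,np.array(m["origin"]),A
def pix2w(c,u,v,z):
    K,k1,o,A=c
    d=np.linalg.inv(K)@[u,v,1]; s=d[:2].copy(); x=s.copy()
    for _ in range(20): x=s/(1+k1*(x@x))
    r=A@[x[0],x[1],1]; return o+r*(z-o[2])/r[2]
def w2pix(c,P):
    K,k1,o,A=c; p=A.T@(np.array(P)-o); x=p[:2]/p[2]; x=x*(1+k1*(x@x)); return (K@[x[0],x[1],1])[:2]
def rows(target,rz=None):
    "tool-frame shift in mm to reach world target"
    o=arm.get_obs(); return R.from_rotvec(o["ee_rot"]).as_matrix().T@(np.array(target)-o["tcp_pos"])*1e3
E
python3 - <<'E'
from h import *
for n in("scene","top"):
    im=arm.get_image(n); cv2.imwrite(f"pics/{n}0.png",cv2.resize(im[:,:,::-1],(800,600),interpolation=cv2.INTER_CUBIC)); np.save(f"pics/{n}0.npy",im)
    m=arm.camera_model(n); print(n,m)
print(arm.camera_model("wrist")); o=arm.get_obs(); print(o); print(R.from_rotvec(o["ee_rot"]).as_matrix())
E
```

```text
pics
scene {'mtx': array([[371.31112425,   0.        , 253.95522716],
       [  0.        , 371.31112425, 196.98466963],
       [  0.        ,   0.        ,   1.        ]]), 'k1': -0.05387408604088412, 'origin': array([0.94807716, 0.59006028, 0.76955296]), 'attitude': array([-0.82146679, -2.54959119,  1.10051887])}
top {'mtx': array([[484.95116116,   0.        , 247.17034883],
       [  0.        , 484.95116116, 192.20834455],
       [  0.        ,   0.        ,   1.        ]]), 'k1': -0.08895462664116786, 'origin': array([ 0.26786104, -0.00956857,  1.63675145]), 'attitude': array([-2.10401898,  2.1584414 , -0.15000873])}
{'mtx': array([[321.27658369,   0.        , 258.08800314],
       [  0.        , 321.27658369, 187.53932581],
       [  0.        ,   0.        ,   1.        ]]), 'k1': -0.02924092000779493, 'hand_eye': array([[ 7.47875412e-05, -9.48519951e-01, -3.16717376e-01,
         8.19012401e-02],
       [ 9.99999414e-01, -2.71226480e-04,  1.04841493e-03,
         6.85230605e-05],
       [-1.08034461e-03, -3.16717269e-01,  9.48519375e-01,
        -1.42490247e-01],
       [ 0.0
[... 176 characters left out ...]
 1.34800440e+00, -2.02812145e-01]), 'dq': array([-0.00133354, -0.0023196 , -0.00204565,  0.00028209,  0.0002344 ,
        0.00103556]), 'tau': array([ 2.58791020e-03, -4.46971786e+01, -2.91248006e+01, -3.69247773e-04,
        6.28850234e-03,  9.71500214e-06]), 'tcp_pos': array([ 0.24741453, -0.49066618,  0.23055851]), 'ee_rot': array([-3.05478724e+00, -7.26266993e-01,  8.65789381e-05]), 'contact_force': array([-0.25968379, -0.52395788,  0.57241656]), 'moment': array([-0.01113145, -0.00302045, -0.06461893]), 'grip_width': 0.9964963096547754}
[[ 8.93000652e-01  4.50055158e-01 -4.37176266e-04]
 [ 4.50055249e-01 -8.92999278e-01  1.60040692e-03]
 [ 3.29873299e-04 -1.62591789e-03 -9.99998624e-01]]
```

View pics/top0.png

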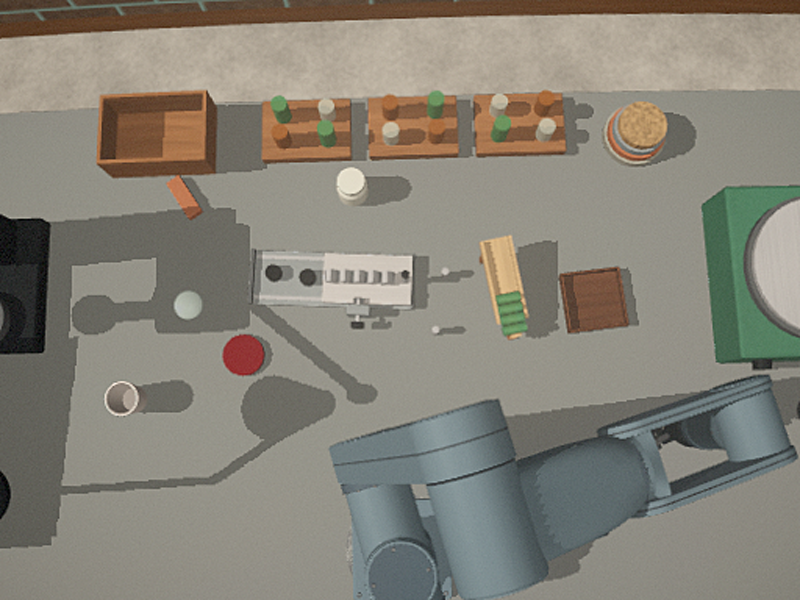

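View pics/scene0.png

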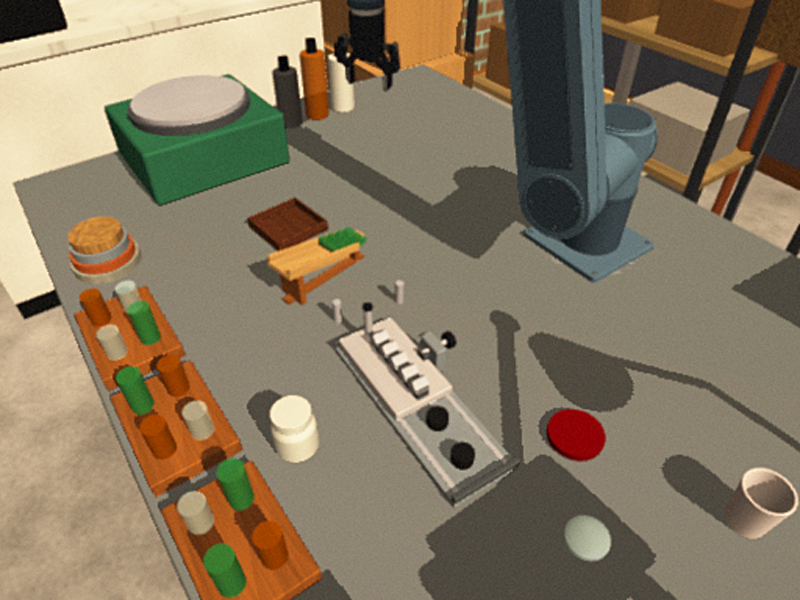

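The top view shows the bed at about (255-413, 250-307), with pads at (273,272) and (307,277) and the knob at (357,325). The chute is at (480-525, 237-338) with green rods at its lower end, and the tray at (595,300). I'll enlarge this area.

Run:
```python
from h import *
im=np.load("pics/top0.npy")[:,:,::-1]
# region cols 155-410, rows 145-220
a=cv2.resize(im[145:225,155:275],(792,528),interpolation=cv2.INTER_CUBIC); cv2.imwrite("pics/c1.png",a)
b=cv2.resize(im[145:225,290:410],(792,528),interpolation=cv2.INTER_CUBIC); cv2.imwrite("pics/c2.png",b)
```

```text
(no output)
```

View pics/c1.png

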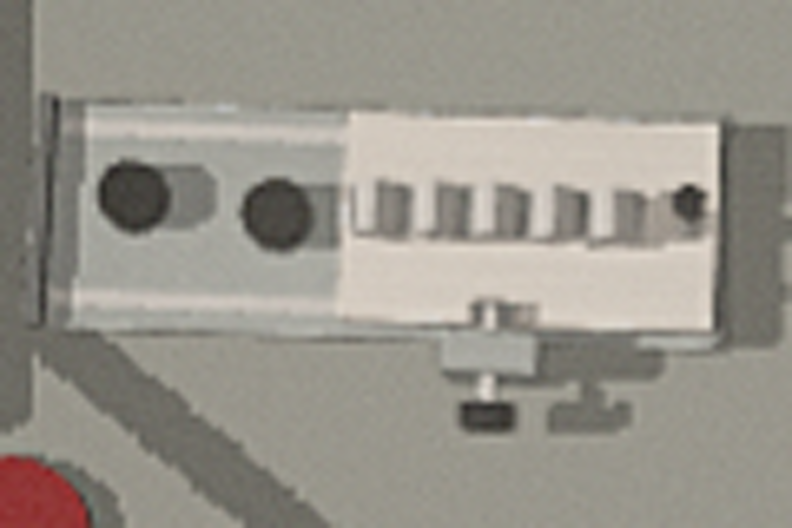

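View pics/c2.png

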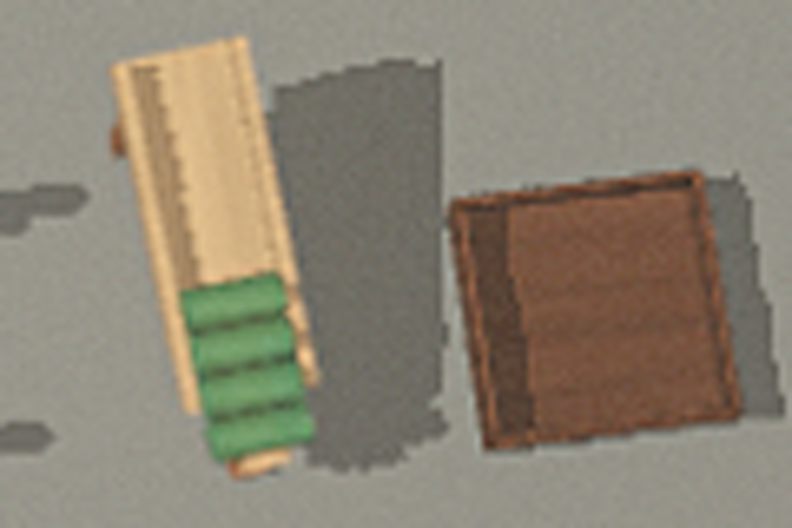

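Four rods and two pads are present, and the knob is home. Next I'll turn these pixels into positions.

Run:
```python
from h import *
c=cam("top")
def w(off,x,y,z): return pix2w(c,off+(x+.5)/6.6-.5,145+(y+.5)/6.6-.5,z)
np.set_printoptions(precision=4,suppress=True)
A=lambda x,y,z:w(155,x,y,z); B=lambda x,y,z:w(290,x,y,z)
print("padA",A(134,197,.034),"padB",A(278,214,.034))
print("head",A(487,415,.045),"post",A(689,202,.098))
d=[A(*p,.032) for p in[(349,111),(720,121),(714,330),(340,320)]]
m=np.mean(d,0); ax=(d[0]+d[3]-d[1]-d[2]); print("deck",m,np.linalg.norm(ax)/2,"yaw of +y",np.arctan2(ax[1],ax[0])-np.pi/2)
lo=[A(*p,.026) for p in[(50,97),(722,120),(45,330),(716,345)]]; print("bedcorn",lo)
print("rack ends",A(357,210,.065),A(645,222,.05))
t=[B(*p,.026) for p in[(450,200),(700,172),(740,415),(487,448)]]
print("tray",np.mean(t,0),"side",t[0]-t[1],t[0]-t[3])
r=[B(*p,.062) for p in[(210,440),(314,424)]]; print("rod1",np.mean(r,0),r[0]-r[1], np.linalg.norm(r[0]-r[1]))
for p in[(262,431),(255,389),(246,345),(236,302)]: print(B(*p,.066))
for a,b in[((112,65),(190,412)),((248,38),(318,380))]:
  v=B(*a,.11)-B(*b,.065); print("chute",v,np.arctan2(v[1],v[0]))
print("q",arm.get_obs()["q"][-1])
```

```text
padA [0.5906 0.2581 0.034 ] padB [0.5796 0.184  0.034 ]
head [0.4719 0.0783 0.045 ] post [ 0.5675 -0.0254  0.098 ]
deck [0.5733 0.055  0.032 ] 0.19048073984991984 yaw of +y -0.05505917643568292
bedcorn [array([0.6463, 0.3033, 0.026 ]), array([ 0.624 , -0.0444,  0.026 ]), array([0.5241, 0.3054, 0.026 ]), array([ 0.5071, -0.0378,  0.026 ])]
rack ends [0.5745 0.1405 0.065 ] [ 0.5672 -0.0035  0.05  ]
tray [ 0.5155 -0.4314  0.026 ] side [-0.0113  0.1304  0.    ] [0.1283 0.0112 0.    ]
rod1 [ 0.4524 -0.2523  0.062 ] [-0.0066  0.052   0.    ] 0.052380926147559265
[ 0.4524 -0.2517  0.066 ]
[ 0.4734 -0.2492  0.066 ]
[ 0.4955 -0.2459  0.066 ]
[ 0.5172 -0.242   0.066 ]
chute [0.1662 0.0359 0.045 ] 0.21294356170213988
chute [0.1638 0.0329 0.045 ] 0.19841219937714702
q -0.2028121449603664
```

```bash
python3 -m jog '[[[60,0,0,0,0,0,0.1305],[60,0,0,0,0,0,0.1305],[60,0,0,0,0,0,0.1305],[60,0,0,0,0,0,0.1305],[60,16,-45,0,0,0,0],[60,16,-45,0,0,0,0],[60,16,-45,0,0,0,0],[60,16,-45,0,0,0,0]]]' 60
python3 -m jog '[[[60,16,-50,0,0,0,0],[60,16,-50,0,0,0,0],[60,16,-50,0,0,0,0],[60,16,-50,0,0,0,0],[60,16,-50,0,0,0,0],[60,16,-50,0,0,0,0],[60,16,-50,0,0,0,0],[60,16,-50,0,0,0,0]]]'
python3 - <<'E'
from h import *
o=arm.get_obs();c=cam("wrist"); im=arm.get_image("wrist")
cv2.imwrite("pics/w1.png",cv2.resize(im[:,:,::-1],(768,576))); np.savez("pics/w1.npz",*c)
print(o["tcp_pos"],R.from_rotvec(o["ee_rot"]).as_matrix()[:,0],rows([.471,.078,.1]))
E
```

```text
time: 0.9
tcp_pos: [0.3215, -0.3131, 0.2308]
ee_rot: [-3.139, 0.088, 0.0]
contact_force: [1.3, -1.2, -0.5]
grip_width: 0.703
time: 1.7
tcp_pos: [0.4642, 0.0609, 0.2312]
ee_rot: [3.14, -0.086, -0.0]
contact_force: [1.5, -0.7, 0.8]
grip_width: 0.701
[0.46422427 0.06086053 0.23122569] [ 9.98486238e-01 -5.50021162e-02 -2.63736820e-06] [  4.28212706  -9.65632051 131.33744179]
```

View pics/w1.png

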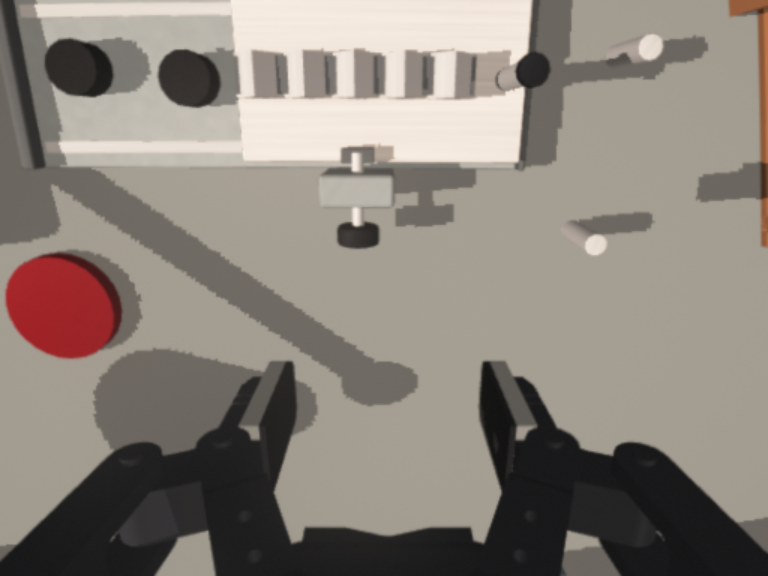

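The wrist view shows the knob head at (358,236), pad tops at (88,68) and (193,77), rack ridges at x 261..452 and y about 75, and the post cap at (533,70).

Run:
```python
from h import *
np.set_printoptions(precision=4,suppress=True)
d=np.load("pics/w1.npz"); c=[d[k] for k in d.files]; c[1]=float(c[1])
W=lambda x,y,z:pix2w(c,(x+.5)/1.5-.5,(y+.5)/1.5-.5,z)
print("head",W(358,236,.042),"housing edge",W(320,206,.056),W(394,206,.056))
print("head top",W(358,225,.057),W(338,236,.042),W(379,236,.042))
print("pads",W(80,66,.034),W(188,77,.034))
for x in(259,306,354,402,449):print("ridge",W(x,74,.0654))
print("post",W(533,70,.098))
print("deck",W(234,0,.032),W(243,160,.032),W(520,165,.032))
print("bedL",W(40,165,.026),"bar", W(22,80,.026))
print(rows(np.r_[W(358,236,.042)[:2],.1]))
```

```text
head [0.4704 0.0811 0.042 ] housing edge [0.4953 0.1036 0.056 ] [0.4925 0.0548 0.056 ]
head top [0.4813 0.0794 0.057 ] [0.4712 0.0951 0.042 ] [0.4696 0.0663 0.042 ]
pads [0.5931 0.2558 0.034 ] [0.5815 0.1854 0.034 ]
ridge [0.5772 0.1308 0.0654]
ridge [0.5755 0.1029 0.0654]
ridge [0.5739 0.0745 0.0654]
ridge [0.5723 0.0461 0.0654]
ridge [0.5709 0.0183 0.0654]
post [ 0.568  -0.0223  0.098 ]
deck [0.625 0.149 0.032] [0.5263 0.1574 0.032 ] [ 0.5123 -0.0342  0.032 ]
bedL [0.5317 0.3057 0.026 ] bar [0.5884 0.303  0.026 ]
[  3.5703 -12.6817 131.3529]
```

```bash
python3 -m jog '[[[60,4,-12,20,0,0,0],[60,0,0,40,0,0,0],[60,0,0,40,0,0,0],[60,0,0,40,0,0,0],[60,0,0,30,0,0,0],[60,0,0,20,0,0,0],[60,0,0,12,0,0,0],[60,0,0,6,0,0,0]]]'
python3 -m jog '[[[20,0,0,0,0,0,0],[20,0,0,0,0,0,0],[20,0,0,0,0,0,0],[20,0,0,0,0,0,0],[20,0,0,0,0,0,0],[20,0,0,0,0,0,0],[20,0,0,0,0,0,0],[20,0,0,0,0,0,0]]]' 60
python3 -m jog '[[[20,-4,0,0,0,0,0],[20,-4,0,0,0,0,0],[20,-4,0,0,0,0,0],[20,-4,0,0,0,0,0],[20,-4,0,0,0,0,0],[20,-4,0,0,0,0,0],[20,-3,0,0,0,0,0],[20,0,0,0,0,0,0]]]'
```

```text
time: 2.55
tcp_pos: [0.4675, 0.0703, 0.0218]
ee_rot: [-3.14, 0.087, 0.005]
contact_force: [0.3, 0.3, 0.5]
grip_width: 0.704
time: 3.35
tcp_pos: [0.4679, 0.0802, 0.0247]
ee_rot: [-3.125, 0.094, -0.0]
contact_force: [-0.6, 50.9, 8.5]
grip_width: 0.326
time: 4.15
tcp_pos: [0.4439, 0.0816, 0.0249]
ee_rot: [-3.125, 0.095, -0.01]
contact_force: [8.0, 56.8, -0.6]
grip_width: 0.327
```

```bash
python3 -m jog '[[[20,0,-4,0,0,0,0],[20,0,-4,0,0,0,0],[20,0,-2,0,0,0,0],[20,-2,0,0,0,0,0],[20,-2,0,0,0,0,0],[20,0,0,0,0,0,0],[20,0,0,0,0,0,0],[20,0,0,0,0,0,0]]]'
python3 -m jog '[[[60,0,0,0,0,0,0],[60,0,0,0,0,0,0],[60,0,0,0,0,0,0],[60,0,0,0,0,0,0],[60,0,0,-20,0,0,0],[60,0,0,-40,0,0,0],[60,0,0,-40,0,0,0],[60,0,0,-40,0,0,0]]]'
python3 - <<'E'
from h import *
o=arm.get_obs();c=cam("wrist"); im=arm.get_image("wrist")
cv2.imwrite("pics/w2.png",cv2.resize(im[:,:,::-1],(768,576))); np.savez("pics/w2.npz",*c)
print(o["tcp_pos"],R.from_rotvec(o["ee_rot"]).as_matrix()[:,0],o["contact_force"])
E
```

```text
time: 4.95
tcp_pos: [0.4439, 0.0825, 0.0249]
ee_rot: [-3.138, 0.091, -0.017]
contact_force: [11.8, 7.0, -3.2]
grip_width: 0.328
time: 5.75
tcp_pos: [0.4376, 0.082, 0.1646]
ee_rot: [3.14, -0.087, -0.002]
contact_force: [1.0, -0.4, -0.5]
grip_width: 0.702
[0.43756329 0.08199225 0.16455808] [ 0.99847587 -0.0551755  -0.00126806] [ 0.99386642 -0.43725522 -0.45787326]
```

View pics/w2.png

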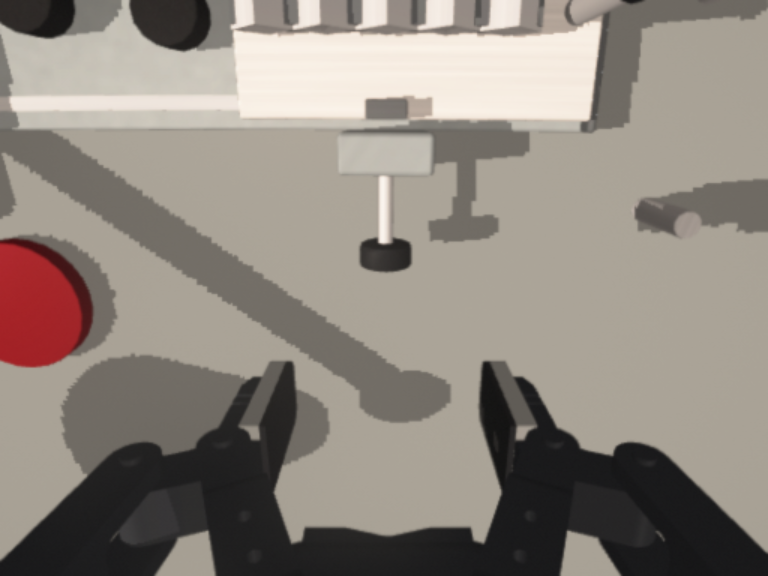

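The knob is out: the head is at (386,255), about 38 mm off the housing, and it resisted at the stop. Next I'll rotate 90 degrees and go to the far pad.

```bash
python3 -m jog '[[[60,0,0,-10,0,0,-0.1428],[60,0,0,-10,0,0,-0.1428],[60,0,0,-10,0,0,-0.1428],[60,0,0,-10,0,0,-0.1428],[60,0,0,0,0,0,-0.1428],[60,0,0,0,0,0,-0.1428],[60,0,0,0,0,0,-0.1428],[60,0,0,0,0,0,-0.1428]]]'
python3 -m jog '[[[60,0,0,0,0,0,-0.1428],[60,0,0,0,0,0,-0.1428],[60,0,0,0,0,0,-0.1428],[60,32,29,0,0,0,0],[60,37,29,0,0,0,0],[60,37,29,0,0,0,0],[60,37,29,0,0,0,0],[60,37,29,0,0,0,0]]]'
python3 -m jog '[[[60,0,0,0,0,0,0],[60,0,0,0,0,0,0],[60,0,0,0,0,0,0],[60,0,0,0,0,0,0],[60,0,0,0,0,0,0],[60,0,0,0,0,0,0],[60,0,0,0,0,0,0],[60,0,0,0,0,0,0]]]'
python3 - <<'E'
from h import *
o=arm.get_obs()
print(R.from_rotvec(o["ee_rot"]).as_matrix()[:,0],rows([.592,.257,.015]))
im=arm.get_image("top"); cv2.imwrite("pics/t1.png",cv2.resize(im[145:225,155:275,::-1],(792,528),interpolation=cv2.INTER_CUBIC))
E
```

```text
time: 6.6
tcp_pos: [0.4379, 0.082, 0.2029]
ee_rot: [-2.684, -1.633, 0.001]
contact_force: [-0.9, 0.3, 0.2]
grip_width: 0.702
time: 7.4
tcp_pos: [0.5938, 0.2551, 0.2026]
ee_rot: [-2.282, -2.159, 0.001]
contact_force: [1.0, -1.2, 0.4]
grip_width: 0.701
time: 8.2
tcp_pos: [0.5931, 0.2537, 0.2036]
ee_rot: [2.282, 2.159, 0.001]
contact_force: [-0.1, 0.2, 0.4]
grip_width: 0.701
[5.54735778e-02 9.98460147e-01 1.31540519e-04] [  3.24110374  -1.30110057 188.59343227]
```

```bash
python3 -m jog '[[[60,3,-1,40,0,0,0],[60,0,0,40,0,0,0],[60,0,0,40,0,0,0],[60,0,0,30,0,0,0],[60,0,0,20,0,0,0],[60,0,0,12,0,0,0],[60,0,0,6,0,0,0],[60,0,0,0,0,0,0]]]'
python3 -m jog '[[[25,0,0,0,0,0,0],[25,0,0,0,0,0,0],[25,0,0,0,0,0,0],[25,0,0,0,0,0,0],[25,0,0,0,0,0,0],[25,0,0,0,0,0,0],[25,0,0,-5,0,0,0],[25,0,0,-5,0,0,0]]]' 40
python3 -m jog '[[[25,0,0,-20,0,0,0],[25,0,0,-30,0,0,0],[25,0,0,-40,0,0,0],[25,0,0,-40,0,0,0],[25,0,0,-40,0,0,0],[25,0,0,0,0,0,0],[25,0,0,0,0,0,0],[25,0,0,0,0,0,0]]]'
python3 - <<'E'
from h import *
print(rows([.5155,-.4314,.2]))
E
```

```text
time: 9.05
tcp_pos: [0.5923, 0.2569, 0.0151]
ee_rot: [-2.282, -2.159, 0.001]
contact_force: [-0.8, 0.6, -0.4]
grip_width: 0.704
time: 9.85
tcp_pos: [0.592, 0.2569, 0.0256]
ee_rot: [-2.282, -2.159, 0.001]
contact_force: [0.6, 0.2, -0.6]
grip_width: 0.405
time: 10.65
tcp_pos: [0.5913, 0.2567, 0.194]
ee_rot: [-2.281, -2.158, 0.004]
contact_force: [0.3, 0.0, -1.3]
grip_width: 0.4
[-691.22299119  -37.72096827   -5.41969271]
```

```bash
python3 -m jog '[[[25,-40,-2.5,0,0,0,0],[25,-45,-2.5,0,0,0,0],[25,-45,-2.5,0,0,0,0],[25,-45,-2.5,0,0,0,0],[25,-45,-2.5,0,0,0,0],[25,-45,-2.5,0,0,0,0],[25,-45,-2.5,0,0,0,0],[25,-45,-2.5,0,0,0,0]]]'
python3 -m jog '[[[25,-45,-2.5,0,0,0,0],[25,-45,-2.5,0,0,0,0],[25,-45,-2.5,0,0,0,0],[25,-45,-2.5,0,0,0,0],[25,-45,-2.5,0,0,0,0],[25,-45,-2.5,0,0,0,0],[25,-45,-2,0,0,0,0],[25,-45,-2,0,0,0,0]]]'
python3 -m jog '[[[25,0,0,0,0,0,0],[25,0,0,0,0,0,0],[25,0,0,40,0,0,0],[25,0,0,40,0,0,0],[25,0,0,40,0,0,0],[25,0,0,30,0,0,0],[25,0,0,15,0,0,0],[25,0,0,0,0,0,0]]]'
```

```text
time: 11.45
tcp_pos: [0.5511, -0.0977, 0.1933]
ee_rot: [-2.279, -2.157, 0.002]
contact_force: [1.3, -0.1, -0.5]
grip_width: 0.403
time: 12.25
tcp_pos: [0.5127, -0.4558, 0.1928]
ee_rot: [-2.279, -2.156, -0.001]
contact_force: [0.5, 0.8, 0.0]
grip_width: 0.403
time: 13.05
tcp_pos: [0.5129, -0.4518, 0.0274]
ee_rot: [-2.276, -2.156, -0.001]
contact_force: [-0.3, -0.2, -0.2]
grip_width: 0.408
```

```bash
python3 -m jog '[[[25,-8,0,0,0,0,0],[25,0,0,9,0,0,0],[25,0,0,5,0,0,0],[25,0,0,0,0,0,0],[52,0,0,0,0,0,0],[52,0,0,0,0,0,0],[52,0,0,0,0,0,0],[52,0,0,0,0,0,0]]]'
python3 -m jog '[[[52,0,0,-20,0,0,0],[52,0,0,-40,0,0,0],[52,0,0,-40,0,0,0],[52,0,0,-40,0,0,0],[52,0,0,-40,0,0,0],[52,0,0,0,0,0,0],[52,0,0,0,0,0,0],[52,0,0,0,0,0,0]]]'
python3 - <<'E'
from h import *
for n in ("wrist","top"):
  im=arm.get_image(n); np.save(f"pics/{n}3.npy",im)
w=np.load("pics/wrist3.npy");t=np.load("pics/top3.npy")
a=cv2.resize(w[:,:,::-1],(400,300),interpolation=cv2.INTER_AREA)
b=cv2.resize(t[150:225,155:255,::-1],(400,300),interpolation=cv2.INTER_CUBIC)
cv2.imwrite("pics/m3.png",np.hstack([a,b]))
print(rows([.581,.185,.2]))
E
```

```text
time: 13.85
tcp_pos: [0.5136, -0.4629, 0.0166]
ee_rot: [2.282, 2.159, -0.0]
contact_force: [0.3, 0.1, -0.6]
grip_width: 0.607
time: 14.65
tcp_pos: [0.5129, -0.4621, 0.1948]
ee_rot: [-2.28, -2.158, -0.0]
contact_force: [0.8, -0.3, -0.2]
grip_width: 0.606
[649.81453801  32.40910477  -4.13713549]
```

View pics/m3.png

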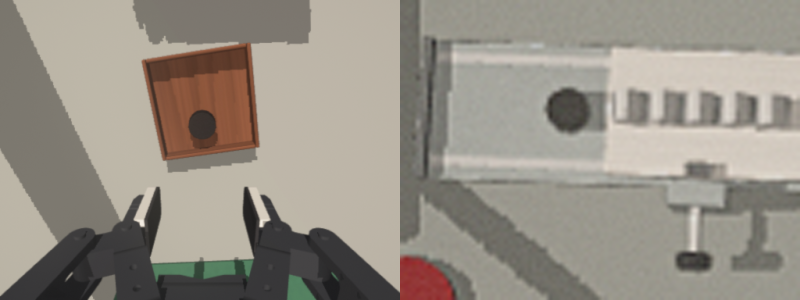

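Pad A is in the tray, at (203,125) in the left half. Pad B hasn't moved, at (568,110) in the right half, so I'll fetch it.

```bash
python3 -m jog '[[[60,40,2,0,0,0,0],[60,41,2,0,0,0,0],[60,41,2,0,0,0,0],[60,41,2,0,0,0,0],[60,41,2,0,0,0,0],[60,41,2,0,0,0,0],[60,41,2,0,0,0,0],[60,41,2,0,0,0,0]]]'
python3 -m jog '[[[60,41,2,0,0,0,0],[60,41,2,0,0,0,0],[60,41,2,0,0,0,0],[60,41,2,0,0,0,0],[60,41,2,0,0,0,0],[60,41,2,0,0,0,0],[60,41,2,0,0,0,0],[60,36,2,0,0,0,0]]]'
python3 -m jog '[[[60,0,0,0,0,0,0],[60,0,0,0,0,0,0],[60,0,0,40,0,0,0],[60,0,0,40,0,0,0],[60,0,0,40,0,0,0],[60,0,0,0,0,0,0],[60,0,0,0,0,0,0],[60,0,0,0,0,0,0]]]'
python3 - <<'E'
from h import *
o=arm.get_obs();print(o["tcp_pos"],rows([.581,.185,.015]))
t=arm.get_image("top"); g=t[160:200,175:215].sum(2); ys,xs=np.nonzero(g<150); print(len(xs),xs.mean()+175,ys.mean()+160)
E
```

```text
time: 15.55
tcp_pos: [0.5468, -0.1353, 0.195]
ee_rot: [-2.28, -2.157, 0.001]
contact_force: [0.4, -0.1, 0.1]
grip_width: 0.706
time: 16.35
tcp_pos: [0.5804, 0.1865, 0.1948]
ee_rot: [-2.28, -2.159, 0.003]
contact_force: [0.8, 0.2, 0.4]
grip_width: 0.702
time: 17.15
tcp_pos: [0.583, 0.1839, 0.0786]
ee_rot: [2.281, 2.157, 0.005]
contact_force: [-0.9, 0.8, 0.5]
grip_width: 0.705
[0.58301479 0.18391774 0.0786432 ] [ 0.93314224 -2.3033326  63.63577521]
0 nan nan<stdin>:3: RuntimeWarning: Mean of empty slice.
  ret = ret.dtype.type(ret / rcount)
```

```bash
python3 -m jog '[[[60,1,-2,20,0,0,0],[60,0,0,20,0,0,0],[60,0,0,14,0,0,0],[60,0,0,9,0,0,0],[60,0,0,0,0,0,0],[25,0,0,0,0,0,0],[25,0,0,0,0,0,0],[25,0,0,0,0,0,0]]]'
python3 -m jog '[[[25,0,0,0,0,0,0],[25,0,0,0,0,0,0],[25,0,0,0,0,0,0],[25,0,0,-20,0,0,0],[25,0,0,-40,0,0,0],[25,0,0,-40,0,0,0],[25,0,0,-40,0,0,0],[25,0,0,-40,0,0,0]]]'
python3 - <<'E'
from h import *
print(rows([.5155,-.409,.2]))
E
```

```text
time: 18.0
tcp_pos: [0.5803, 0.1857, 0.0146]
ee_rot: [2.281, 2.158, 0.003]
contact_force: [-0.8, -0.8, 3.2]
grip_width: 0.405
time: 18.8
tcp_pos: [0.5787, 0.1855, 0.1947]
ee_rot: [-2.282, -2.159, 0.001]
contact_force: [0.7, 0.7, -0.4]
grip_width: 0.404
[-597.07833561  -30.36410825   -5.20002884]
```

```bash
python3 -m jog '[[[25,-37,-2,0,0,0,0],[25,-37,-2,0,0,0,0],[25,-37,-2,0,0,0,0],[25,-37,-2,0,0,0,0],[25,-37,-2,0,0,0,0],[25,-37,-2,0,0,0,0],[25,-37,-2,0,0,0,0],[25,-37,-2,0,0,0,0]]]'
python3 -m jog '[[[25,-37,-2,0,0,0,0],[25,-37,-2,0,0,0,0],[25,-37,-2,0,0,0,0],[25,-37,-2,0,0,0,0],[25,-37,-2,0,0,0,0],[25,-37,-2,0,0,0,0],[25,-37,-2,0,0,0,0],[25,-34,-2,0,0,0,0]]]'
python3 -m jog '[[[25,0,0,0,0,0,0],[25,0,0,0,0,0,0],[25,0,0,40,0,0,0],[25,0,0,40,0,0,0],[25,0,0,40,0,0,0],[25,0,0,20,0,0,0],[25,0,0,0,0,0,0],[25,0,0,0,0,0,0]]]'
```

```text
time: 19.6
tcp_pos: [0.5464, -0.1104, 0.1932]
ee_rot: [-2.282, -2.159, 0.0]
contact_force: [0.8, 0.2, -0.7]
grip_width: 0.404
time: 20.4
tcp_pos: [0.5142, -0.4024, 0.193]
ee_rot: [-2.282, -2.158, 0.0]
contact_force: [0.4, -0.3, -0.2]
grip_width: 0.402
time: 21.2
tcp_pos: [0.5154, -0.3998, 0.0538]
ee_rot: [-2.28, -2.16, -0.0]
contact_force: [0.3, -1.5, -0.5]
grip_width: 0.401
```

```bash
python3 -m jog '[[[25,-6,0,15,0,0,0],[25,0,0,15,0,0,0],[25,0,0,8,0,0,0],[25,0,0,0,0,0,0],[52,0,0,0,0,0,0],[52,0,0,0,0,0,0],[52,0,0,0,0,0,0],[52,0,0,0,0,0,0]]]'
python3 -m jog '[[[52,0,0,-20,0,0,0],[52,0,0,-40,0,0,0],[52,0,0,-40,0,0,0],[52,0,0,-40,0,0,0],[52,0,0,-40,0,0,0],[52,0,0,0,0,0,0],[52,0,0,0,0,0,0],[52,0,0,0,0,0,0]]]'
python3 - <<'E'
from h import *
for n in ("wrist","top"):
  im=arm.get_image(n); np.save(f"pics/{n}4.npy",im)
w=np.load("pics/wrist4.npy");t=np.load("pics/top4.npy")
a=cv2.resize(w[:,:,::-1],(400,300),interpolation=cv2.INTER_AREA)
b=cv2.resize(t[150:225,155:255,::-1],(400,300),interpolation=cv2.INTER_CUBIC)
cv2.imwrite("pics/m4.png",np.hstack([a,b]))
print(arm.get_obs()["tcp_pos"],rows([.568,-.0223,.15]))
E
```

```text
time: 22.0
tcp_pos: [0.5148, -0.407, 0.0159]
ee_rot: [2.281, 2.159, -0.0]
contact_force: [-0.2, 0.0, -0.4]
grip_width: 0.609
time: 22.8
tcp_pos: [0.5139, -0.4061, 0.1941]
ee_rot: [-2.28, -2.158, -0.0]
contact_force: [-0.2, 0.4, -0.8]
grip_width: 0.61
[ 0.51381428 -0.40603563  0.19336011] [386.03438079  33.03586189  44.21889894]
```

View pics/m4.png

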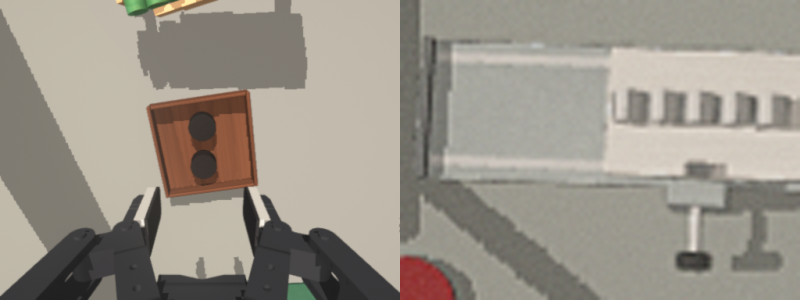

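Both pads are in the tray at (202,127) and (204,165), and the bed is clear. Next I'll pinch the post.

```bash
python3 -m jog '[[[52,38,3.3,0,0,0,0],[52,39,3.3,0,0,0,0],[52,39,3.3,0,0,0,0],[52,39,3.3,0,0,0,0],[52,39,3.3,0,0,0,0],[52,39,3.3,0,0,0,0],[52,39,3.3,0,0,0,0],[52,39,3.3,0,0,0,0]]]'
python3 -m jog '[[[52,39,3.3,0,0,0,0],[52,36,3.3,0,0,0,0],[52,0,0,0,0,0,0],[52,0,0,0,0,0,0],[52,0,0,15,0,0,0],[52,0,0,15,0,0,0],[52,0,0,15,0,0,0],[52,0,0,0,0,0,0]]]'
python3 - <<'E'
from h import *
print(arm.get_obs()["tcp_pos"],rows([.568,-.0223,.056]))
E
```

```text
time: 23.7
tcp_pos: [0.5574, -0.0959, 0.1939]
ee_rot: [-2.28, -2.157, 0.002]
contact_force: [0.3, -0.3, -0.2]
grip_width: 0.611
time: 24.5
tcp_pos: [0.5669, -0.0245, 0.1476]
ee_rot: [-2.281, -2.154, 0.005]
contact_force: [0.0, 0.0, 0.3]
grip_width: 0.61
[ 0.56691387 -0.02445876  0.14760785] [ 2.17055729  1.45675235 91.60242449]
```

```bash
python3 -m jog '[[[52,2,1,25,0,0,0],[52,0,0,25,0,0,0],[52,0,0,25,0,0,0],[52,0,0,17,0,0,0],[8,0,0,0,0,0,0],[8,0,0,0,0,0,0],[8,0,0,0,0,0,0],[8,0,0,0,0,0,0]]]' 50
python3 -m jog '[[[8,0,0,0,0,0,0],[8,0,0,0,0,0,0],[8,10,0,0,0,0,0],[8,15,0,0,0,0,0],[8,15,0,0,0,0,0],[8,15,0,0,0,0,0],[8,15,0,0,0,0,0],[8,15,0,0,0,0,0]]]'
python3 -m jog '[[[8,15,0,0,0,0,0],[8,12,0,0,0,0,0],[8,8,0,0,0,0,0],[8,5,0,0,0,0,0],[8,3,0,0,0,0,0],[8,2,0,0,0,0,0],[8,0,0,0,0,0,0],[8,0,0,0,0,0,0]]]'
```

```text
time: 25.3
tcp_pos: [0.5678, -0.0217, 0.0591]
ee_rot: [-2.28, -2.158, 0.005]
contact_force: [-6.6, -1.9, 0.3]
grip_width: 0.181
time: 26.1
tcp_pos: [0.5731, 0.0633, 0.0591]
ee_rot: [-2.281, -2.159, 0.004]
contact_force: [-4.0, -2.9, -1.2]
grip_width: 0.184
time: 26.9
tcp_pos: [0.5759, 0.1078, 0.0591]
ee_rot: [-2.281, -2.159, 0.004]
contact_force: [-5.4, -2.6, 0.5]
grip_width: 0.181
```

```bash
python3 -m jog '[[[8,2,0,0,0,0,0],[8,2,0,0,0,0,0],[8,1,0,0,0,0,0],[8,0,0,0,0,0,0],[8,0,0,0,0,0,0],[8,0,0,0,0,0,0],[8,0,0,0,0,0,0],[8,0,0,0,0,0,0]]]' 50
```

```text
time: 27.7
tcp_pos: [0.5758, 0.1079, 0.0591]
ee_rot: [2.279, 2.158, -0.013]
contact_force: [-8.6, -21.5, 3.2]
grip_width: 0.181
```

Far stop felt (21 N). Now back home.

```bash
python3 -m jog '[[[8,-8,0,0,0,0,0],[8,-14,0,0,0,0,0],[8,-15,0,0,0,0,0],[8,-15,0,0,0,0,0],[8,-15,0,0,0,0,0],[8,-15,0,0,0,0,0],[8,-15,0,0,0,0,0],[8,-13,0,0,0,0,0]]]'
python3 -m jog '[[[8,-10,0,0,0,0,0],[8,-7,0,0,0,0,0],[8,-4,0,0,0,0,0],[8,-3,0,0,0,0,0],[8,-2,0,0,0,0,0],[8,-1,0,0,0,0,0],[8,0,0,0,0,0,0],[8,0,0,0,0,0,0]]]'
```

```text
time: 28.5
tcp_pos: [0.5695, 0.0039, 0.059]
ee_rot: [-2.28, -2.157, 0.002]
contact_force: [-7.0, 4.1, 1.2]
grip_width: 0.178
time: 29.3
tcp_pos: [0.5679, -0.0219, 0.0591]
ee_rot: [-2.279, -2.157, 0.002]
contact_force: [-7.3, 4.9, 2.2]
grip_width: 0.183
```

```bash
python3 -m jog '[[[8,-2,0,0,0,0,0],[8,-1,0,0,0,0,0],[8,0,0,0,0,0,0],[8,0,0,0,0,0,0],[8,0,0,0,0,0,0],[8,0,0,0,0,0,0],[8,0,0,0,0,0,0],[8,0,0,0,0,0,0]]]'
python3 -m jog '[[[8,2,0,0,0,0,0],[40,0,0,0,0,0,0],[40,0,0,0,0,0,0],[40,0,0,0,0,0,0],[40,0,0,-35,0,0,0],[40,0,0,-35,0,0,0],[40,0,0,-35,0,0,0],[40,0,0,-35,0,0,0]]]'
python3 -m jog '[[[66,-38,-15,0,0,0,0],[66,-38,-16,0,0,0,0],[66,-40,-18,0,0,0,0],[66,-40,-18,0,0,0,0],[66,-40,-18,0,0,0,0],[66,-40,-18,0,0,0,0],[66,0,0,0,0,0,-0.12],[66,0,0,0,0,0,-0.115]]]'
python3 -m jog '[[[66,0,0,0,0,0,0],[66,0,0,0,0,0,0],[66,0,0,0,0,0,0],[66,0,0,0,0,0,0],[66,0,0,0,0,0,0],[66,0,0,0,0,0,0],[66,0,0,0,0,0,0],[66,0,0,0,0,0,0]]]'
python3 - <<'E'
from h import *
c=cam("wrist");o=arm.get_obs();im=arm.get_image("wrist"); np.savez("pics/w5.npz",*c)
cv2.imwrite("pics/w5.png",cv2.resize(im[:,:,::-1],(768,576)))
print(o["tcp_pos"],R.from_rotvec(o["ee_rot"]).as_matrix()[:,0])
E
```

```text
time: 30.1
tcp_pos: [0.5678, -0.022, 0.059]
ee_rot: [-2.277, -2.155, -0.003]
contact_force: [-5.4, 15.2, 3.3]
grip_width: 0.183
time: 30.9
tcp_pos: [0.57, -0.0247, 0.2002]
ee_rot: [2.282, 2.158, 0.001]
contact_force: [1.5, -1.0, 1.0]
grip_width: 0.47
time: 31.7
tcp_pos: [0.4532, -0.2566, 0.1988]
ee_rot: [2.011, 2.411, -0.0]
contact_force: [0.1, -0.2, -0.3]
grip_width: 0.774
time: 32.5
tcp_pos: [0.4539, -0.2541, 0.1983]
ee_rot: [2.013, 2.412, -0.0]
contact_force: [-0.1, -0.2, 0.1]
grip_width: 0.771
[ 0.45388631 -0.25414659  0.19830966] [-1.78841391e-01  9.83877918e-01 -1.62642940e-05]
```

View pics/w5.png

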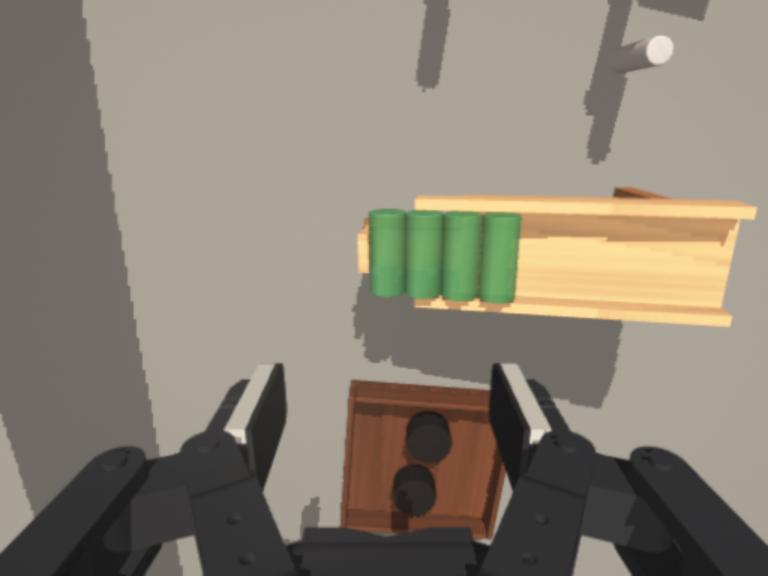

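The rods lie along tool x here, so the grasp needs yaw about 0.18, a quarter turn from this. Rod 1 spans (387,211)-(388,295). I'll measure from these.

Run:
```python
from h import *
np.set_printoptions(precision=4,suppress=True)
d=np.load("pics/w5.npz"); c=[d[k] for k in d.files]; c[1]=float(c[1])
W=lambda x,y,z:pix2w(c,(x+.5)/1.5-.5,(y+.5)/1.5-.5,z)
a,b=W(388,212,.066),W(388.5,293,.06); print("rod1",(a+b)/2,a-b,np.linalg.norm(a-b))
for k,(p,q) in enumerate([((388,212),(388,294)),((425,213),(424,296)),((462,214),(461,298)),((501,215),(499,300))]):
  z=.062+.0043*k; a,b=W(*p,z),W(*q,z-.003);print((a+b)/2,np.arctan2(-(a-b)[0],(a-b)[1]))
a,b=W(415,198,.0465+.014+.0056),W(752,208,.12);e=b-a;print("wall",a,b,np.arctan2(e[1],e[0]))
a,b=W(415,305,.066),W(730,320,.12);e=b-a;print("wall",a,b,np.arctan2(e[1],e[0]))
```

```text
rod1 [ 0.4539 -0.2483  0.063 ] [-0.0096  0.0507  0.006 ] 0.051952404327132884
[ 0.4539 -0.2492  0.0605] 0.18040204309567567
[ 0.4752 -0.2451  0.0648] 0.196966803552001
[ 0.4962 -0.241   0.0691] 0.2255463913493822
[ 0.5174 -0.2369  0.0734] 0.2441486976620592
wall [ 0.4628 -0.2123  0.0661] [ 0.6145 -0.1804  0.12  ] 0.2071836125420578
wall [ 0.4756 -0.2763  0.066 ] [ 0.6269 -0.2359  0.12  ] 0.26125176166372605
```

```bash
python3 -m jog '[[[66,0,0,0,0,0,0.142],[66,0,0,0,0,0,0.142],[66,0,0,0,0,0,0.142],[66,0,0,0,0,0,0.142],[66,0,0,0,0,0,0.142],[66,0,0,0,0,0,0.142],[66,0,0,0,0,0,0.142],[66,0,0,0,0,0,0.142]]]'
python3 -m jog '[[[66,0,0,0,0,0,0.142],[66,0,0,0,0,0,0.142],[66,0,0,0,0,0,0.142],[66,0,0,25,0,0,0],[66,0,0,25,0,0,0],[66,0,0,25,0,0,0],[66,0,0,0,0,0,0],[66,0,0,0,0,0,0]]]'
python3 - <<'E'
from h import *
c=cam("wrist");o=arm.get_obs();im=arm.get_image("wrist"); np.savez("pics/w6.npz",*c)
cv2.imwrite("pics/w6.png",cv2.resize(im[:,:,::-1],(768,576)))
print(o["tcp_pos"],R.from_rotvec(o["ee_rot"]).as_matrix()[:,0],rows([.451,-.251,.038]))
E
```

```text
time: 33.35
tcp_pos: [0.4538, -0.2542, 0.1983]
ee_rot: [2.997, 0.941, -0.0]
contact_force: [-0.1, -0.2, -0.4]
grip_width: 0.774
time: 34.15
tcp_pos: [0.4538, -0.2542, 0.1235]
ee_rot: [-3.127, -0.296, 0.001]
contact_force: [0.3, -0.7, 0.5]
grip_width: 0.776
[ 0.45383176 -0.25421298  0.12348902] [ 9.82277530e-01  1.87431711e-01 -4.55022959e-04] [-2.72068816 -4.35585577 86.30267234]
```

View pics/w6.png

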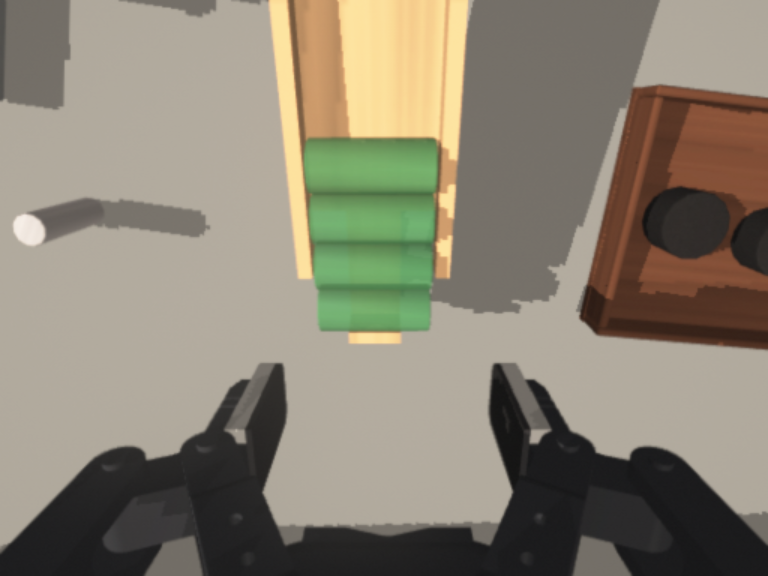

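Yaw matches, with rod 1 at (374,310) and the fingers centred at x about 388.

Run:
```python
from h import *
c=cam("wrist")
W=lambda x,y,z:pix2w(c,(x+.5)/1.5-.5,(y+.5)/1.5-.5,z)
for p in[(374.5,309,.064),(319,309,.059),(431,309,.059),(374.5,288,.065),(374.5,332,.059)]: w=W(*p);print(w,rows([w[0],w[1],.038]))
```

```text
[ 0.45455611 -0.24896596  0.064     ] [ 1.15360798 -5.68741479 86.30444754]
[ 0.44776847 -0.22393182  0.059     ] [ -0.82218122 -31.55004686  86.27657421]
[ 0.45746808 -0.27493727  0.059     ] [-0.85323787 20.36945625 86.32930261]
[ 0.46479399 -0.24712569  0.065     ] [11.55497854 -5.57643369 86.31295848]
[ 0.44112488 -0.25129164  0.059     ] [-12.47549619  -5.92004547  86.29320689]
```

```bash
python3 -m jog '[[[66,-2,-5.6,0,0,0,0],[66,0,0,25,0,0,0],[66,0,0,25,0,0,0],[66,0,0,20,0,0,0],[66,0,0,11,0,0,0],[66,0,0,5,0,0,0],[66,0,0,0,0,0,0],[66,0,0,0,0,0,0]]]'
python3 -m jog '[[[44,0,0,0,0,0,0],[44,0,0,0,0,0,0],[44,0,0,0,0,0,0],[44,0,0,0,0,0,0],[44,0,0,0,0,0,0],[44,0,0,-5,0,0,0],[44,0,0,-8,0,0,0],[44,0,0,0,0,0,0]]]' 40
```

```text
time: 35.0
tcp_pos: [0.4515, -0.2496, 0.0383]
ee_rot: [3.126, 0.296, 0.002]
contact_force: [0.6, 0.2, -0.5]
grip_width: 0.772
time: 35.8
tcp_pos: [0.4512, -0.2494, 0.0514]
ee_rot: [3.126, 0.296, 0.001]
contact_force: [-1.1, -0.6, 0.8]
grip_width: 0.58
```

```bash
python3 -m jog '[[[44,0,0,-15,0,0,0],[44,0,0,-30,0,0,0],[44,0,0,-40,0,0,0],[44,0,0,-40,0,0,0],[44,0,0,-25,0,0,-0.1328],[44,0,0,0,0,0,-0.1328],[44,0,0,0,0,0,-0.1328],[44,0,0,0,0,0,-0.1328]]]'
python3 -m jog '[[[44,0,0,0,0,0,-0.1328],[44,0,0,0,0,0,-0.1328],[44,0,0,0,0,0,-0.1328],[44,0,0,0,0,0,-0.1328],[44,0,0,0,0,0,-0.1328],[44,0,0,0,0,0,-0.1328],[44,30,10,0,0,0,0],[44,30,10,0,0,0,0]]]'
python3 -m jog '[[[44,45,15,0,0,0,0],[44,45,15,0,0,0,0],[44,45,15,0,0,0,0],[44,45,15,0,0,0,0],[44,45,12,0,0,0,0],[44,45,12,0,0,0,0],[44,0,0,0,0,0,0],[44,0,0,0,0,0,0]]]'
python3 - <<'E'
from h import *
c=cam("wrist");o=arm.get_obs();im=arm.get_image("wrist"); np.savez("pics/w7.npz",*c)
cv2.imwrite("pics/w7.png",cv2.resize(im[:,:,::-1],(768,576)))
print(o["tcp_pos"],R.from_rotvec(o["ee_rot"]).as_matrix()[:,0],o["grip_width"])
E
```

```text
time: 36.6
tcp_pos: [0.4508, -0.249, 0.2007]
ee_rot: [2.937, 1.114, 0.001]
contact_force: [0.5, -0.3, -0.5]
grip_width: 0.584
time: 37.4
tcp_pos: [0.474, -0.1902, 0.2002]
ee_rot: [-2.283, -2.158, -0.0]
contact_force: [-0.1, 0.6, -0.1]
grip_width: 0.579
time: 38.2
tcp_pos: [0.5723, 0.076, 0.1999]
ee_rot: [-2.277, -2.164, 0.001]
contact_force: [0.2, 0.3, -0.0]
grip_width: 0.581
[0.57232745 0.07598809 0.19993769] [ 5.11903412e-02  9.98688852e-01 -3.54574575e-04] 0.5810245315266467
```

View pics/w7.png

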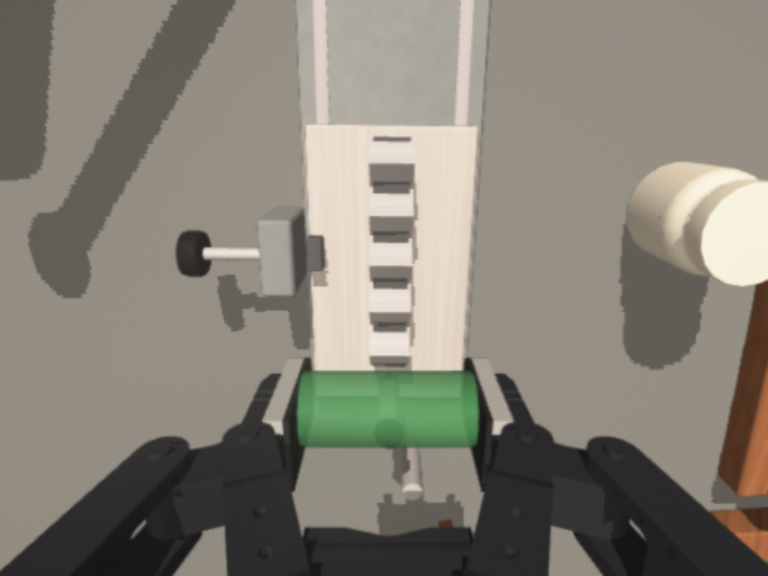

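The rod is held level at (388,408), and the rack bar runs from (390,137) to (390,370). I'll enlarge it to find the ridge peaks.

Run:
```python
import cv2
im=cv2.imread("pics/w7.png"); c=im[120:375,330:460]; cv2.imwrite("pics/c7.png",cv2.resize(cv2.rotate(c,cv2.ROTATE_90_COUNTERCLOCKWISE),None,fx=3,fy=3,interpolation=cv2.INTER_CUBIC))
```

```text
(no output)
```

View pics/c7.png

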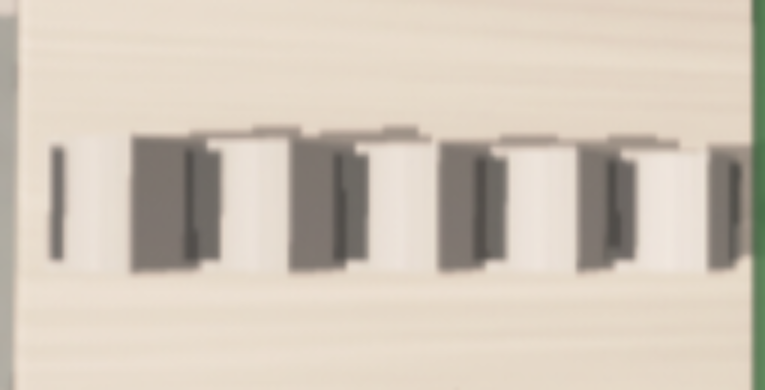

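Run:
```python
from h import *
np.set_printoptions(precision=4,suppress=True)
c=cam("wrist")
W=lambda x,y,z:pix2w(c,(x+.5)/1.5-.5,(y+.5)/1.5-.5,z)
P=[W(330+130-k/3,120+x/3,.0654) for x,k in((132,202),(290,204),(438,206),(577,208),(708,210))]
for p in P: print(p)
m=np.mean(P,0); v=P[0]-P[4]; print(m,np.linalg.norm(v),np.arctan2(v[1],v[0])-np.pi/2)
v/=np.linalg.norm(v); T=R.from_rotvec(arm.get_obs()["ee_rot"]).as_matrix()
for g in(-.045,-.015,.015,.045):
    q=m+g*v; print(g,q,rows([q[0],q[1],.05]))
print("rod", [W(388,y,.2+.019) for y in (372,408,446)])
```

```text
[0.5787 0.1329 0.0654]
[0.5768 0.1031 0.0654]
[0.575  0.0733 0.0654]
[0.573  0.0434 0.0654]
[0.5711 0.0133 0.0654]
[0.5749 0.0732 0.0654] 0.11988988821527893 -0.06376875543858906
-0.045 [0.5721 0.0283 0.0654] [-46.4351   2.4685 150.014 ]
-0.015 [0.574  0.0582 0.0654] [-16.4368   2.7894 149.9984]
0.015 [0.5759 0.0881 0.0654] [ 13.5614   3.1103 149.9828]
0.045 [0.5778 0.1181 0.0654] [ 43.5597   3.4312 149.9672]
rod [array([0.5735, 0.0875, 0.219 ]), array([0.5729, 0.0755, 0.219 ]), array([0.5721, 0.062 , 0.219 ])]
```

```bash
python3 -m jog '[[[44,-24,1.5,0,0,0,0],[44,-24,1,20,0,0,0],[44,0,0,40,0,0,0],[44,0,0,40,0,0,0],[44,0,0,25,0,0,0],[44,0,0,0,0,0,0],[44,0,0,0,0,0,0],[44,0,0,0,0,0,0]]]'
python3 - <<'E'
from h import *
print(arm.get_obs()["tcp_pos"],rows([.5721,.0268,.046]))
E
```

```text
time: 39.05
tcp_pos: [0.5739, 0.0258, 0.0773]
ee_rot: [2.28, 2.157, 0.003]
contact_force: [-0.3, -0.2, 0.0]
grip_width: 0.575
[0.57385095 0.0258061  0.07732999] [ 0.90824074 -1.91138722 31.3232105 ]
```

```bash
python3 -m jog '[[[44,1,-2,10,0,0,0],[44,0,0,10,0,0,0],[44,0,0,7,0,0,0],[44,0,0,4,0,0,0],[44,0,0,0,0,0,0],[44,0,0,0,0,0,0],[54,0,0,0,0,0,0],[60,0,0,0,0,0,0]]]'
python3 -m jog '[[[62,0,0,0,0,0,0],[62,0,0,0,0,0,0],[62,0,0,-20,0,0,0],[62,0,0,-40,0,0,0],[62,0,0,-45,0,0,0],[62,0,0,-45,0,0,0],[62,0,0,0,0,0,0],[62,0,0,0,0,0,0]]]'
python3 - <<'E'
from h import *
np.set_printoptions(precision=4,suppress=True)
c=cam("wrist");o=arm.get_obs();im=arm.get_image("wrist")
cv2.imwrite("pics/w8.png",cv2.resize(im[:,:,::-1],(512,384)))
g=im.astype(int); m=(g[:,:,1]>g[:,:,0]+40)&(g[:,:,1]>g[:,:,2]+30); ys,xs=np.nonzero(m)
print(o["tcp_pos"],m.sum(),xs.min(),xs.max(),ys.min(),ys.max())
print(pix2w(c,xs.mean(),ys.mean(),.07), "yaw pic", np.polyfit(xs,ys,1)[0])
E
```

```text
time: 39.85
tcp_pos: [0.5705, 0.0279, 0.0441]
ee_rot: [2.28, 2.161, -0.0]
contact_force: [0.4, 0.4, -0.1]
grip_width: 0.703
time: 40.65
tcp_pos: [0.5711, 0.0277, 0.1954]
ee_rot: [2.279, 2.159, 0.003]
contact_force: [-0.1, 0.3, -0.4]
grip_width: 0.725
[0.5711 0.0277 0.1954] 1070 228 285 164 184
[0.5716 0.0328 0.07  ] yaw pic 0.031001013554730936
```

View pics/w8.png

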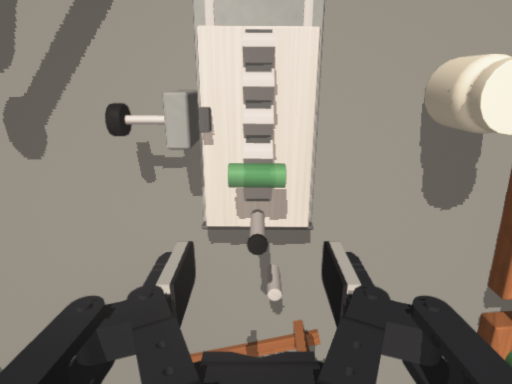

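Rod 1 is seated in the last groove, at (257,175) between the two end ridges. Back for rod 2.

```bash
python3 -m jog '[[[66,-35.4,-13.1,0,0,0,0],[66,-35.4,-13.1,0,0,0,0],[66,-35.4,-13.1,0,0,0,0],[66,-35.4,-13.1,0,0,0,0],[66,-35.4,-13.1,0,0,0,0],[66,-35.4,-13.1,0,0,0,0],[66,-35.4,-13.1,0,0,0,0],[66,-35.4,-13.1,0,0,0,0]]]'
python3 -m jog '[[[66,0,0,0,0,0,0.1328],[66,0,0,0,0,0,0.1328],[66,0,0,0,0,0,0.1328],[66,0,0,0,0,0,0.1328],[66,0,0,0,0,0,0.1328],[66,0,0,0,0,0,0.1328],[66,0,0,0,0,0,0.1328],[66,0,0,0,0,0,0.1328]]]'
python3 -m jog '[[[66,0,0,0,0,0,0.1328],[66,0,0,0,0,0,0.1328],[66,0,0,30,0,0,0],[66,0,0,40,0,0,0],[66,0,0,0,0,0,0],[66,0,0,0,0,0,0],[66,0,0,0,0,0,0],[66,0,0,0,0,0,0]]]'
cat > chk.py <<'E'
from h import *
np.set_printoptions(precision=4,suppress=True)
c=cam("wrist");o=arm.get_obs();im=arm.get_image("wrist"); cv2.imwrite("pics/last.png",cv2.resize(im[:,:,::-1],(512,384)))
g=im.astype(int); m=(g[:,:,1]>g[:,:,0]+40)&(g[:,:,1]>g[:,:,2]+30); ys,xs=np.nonzero(m)
x=R.from_rotvec(o["ee_rot"]).as_matrix()[:,0]
print(o["tcp_pos"],"yaw",np.arctan2(x[1],x[0]),"green",m.sum(),xs.min(),xs.max(),ys.min(),ys.max())
b=ys>ys.max()-15; u=(xs[b].min()+xs[b].max())/2
w=pix2w(c,u,ys.max()+.5,.059); print("low edge",w,rows([w[0],w[1],.038]))
print("to nominal",rows([.4512,-.2494,.0383]))
E
python3 chk.py
```

```text
time: 41.5
tcp_pos: [0.4487, -0.2497, 0.192]
ee_rot: [-2.278, -2.157, 0.001]
contact_force: [0.1, -0.7, 0.1]
grip_width: 0.773
time: 42.3
tcp_pos: [0.4494, -0.2484, 0.1919]
ee_rot: [-3.059, -0.698, 0.004]
contact_force: [0.2, -0.2, 0.4]
grip_width: 0.774
time: 43.1
tcp_pos: [0.4514, -0.25, 0.1259]
ee_rot: [3.126, 0.296, 0.003]
contact_force: [0.6, 0.4, -0.2]
grip_width: 0.768
[ 0.4514 -0.25    0.1259] yaw 0.18866028550887984 green 6095 214 295 131 215
low edge [ 0.4425 -0.2495  0.059 ] [-8.7599 -2.3144 87.7853]
to nominal [-0.1668 -0.7348 87.5035]
```

```bash
python3 -m jog '[[[66,0.5,-2,20,0,0,0],[66,0,0,25,0,0,0],[66,0,0,20,0,0,0],[66,0,0,13,0,0,0],[66,0,0,7,0,0,0],[66,0,0,2.5,0,0,0],[66,0,0,0,0,0,0],[66,0,0,0,0,0,0]]]'
python3 -m jog '[[[44,0,0,0,0,0,0],[44,0,0,0,0,0,0],[44,0,0,0,0,0,0],[44,0,0,0,0,0,0],[44,0,0,0,0,0,0],[44,0,0,-5,0,0,0],[44,0,0,-8,0,0,0],[44,0,0,-12,0,0,0]]]' 40
python3 -m jog '[[[44,0,0,-25,0,0,0],[44,0,0,-35,0,0,0],[44,0,0,-40,0,0,0],[44,0,0,-37,0,0,0],[44,0,0,0,0,0,-0.1328],[44,0,0,0,0,0,-0.1328],[44,0,0,0,0,0,-0.1328],[44,0,0,0,0,0,-0.1328]]]'
python3 -m jog '[[[44,0,0,0,0,0,-0.1328],[44,0,0,0,0,0,-0.1328],[44,0,0,0,0,0,-0.1328],[44,0,0,0,0,0,-0.1328],[44,0,0,0,0,0,-0.1328],[44,0,0,0,0,0,-0.1328],[44,0,0,0,0,0,0],[44,0,0,0,0,0,0]]]'
python3 - <<'E'
from h import *
print(arm.get_obs()["tcp_pos"],rows([.574,.0567,.08]))
E
```

```text
time: 43.95
tcp_pos: [0.4512, -0.2477, 0.0377]
ee_rot: [3.126, 0.296, 0.002]
contact_force: [0.5, -0.1, -0.2]
grip_width: 0.772
time: 44.75
tcp_pos: [0.4501, -0.2468, 0.062]
ee_rot: [-3.126, -0.296, 0.002]
contact_force: [-0.4, 0.5, -1.5]
grip_width: 0.577
time: 45.55
tcp_pos: [0.4506, -0.2471, 0.1999]
ee_rot: [2.937, 1.114, 0.001]
contact_force: [0.0, 0.0, -0.6]
grip_width: 0.578
time: 46.35
tcp_pos: [0.4506, -0.2472, 0.1994]
ee_rot: [2.284, 2.156, 0.0]
contact_force: [0.6, 0.2, -0.5]
grip_width: 0.583
[ 0.45062695 -0.24715866  0.19942409] [310.51027662 105.58008372 119.3705409 ]
```

Held (width 0.58). I'll place it in the -15 groove.

```bash
python3 -m jog '[[[44,38.8,13.2,0,0,0,0],[44,38.8,13.2,0,0,0,0],[44,38.8,13.2,0,0,0,0],[44,38.8,13.2,0,0,0,0],[44,38.8,13.2,0,0,0,0],[44,38.8,13.2,0,0,0,0],[44,38.8,13.2,0,0,0,0],[44,38.8,13.2,0,0,0,0]]]'
python3 -m jog '[[[44,0,0,0,0,0,0],[44,0,0,40,0,0,0],[44,0,0,40,0,0,0],[44,0,0,39,0,0,0],[44,0,0,0,0,0,0],[44,0,0,0,0,0,0],[44,0,0,0,0,0,0],[44,0,0,0,0,0,0]]]'
python3 - <<'E'
from h import *
print(arm.get_obs()["tcp_pos"],rows([.574,.0567,.046]))
E
```

```text
time: 47.15
tcp_pos: [0.5733, 0.0587, 0.1992]
ee_rot: [2.284, 2.157, 0.0]
contact_force: [0.3, -0.8, -1.4]
grip_width: 0.579
time: 47.95
tcp_pos: [0.5747, 0.0566, 0.0824]
ee_rot: [2.279, 2.157, 0.005]
contact_force: [-0.2, 0.5, -0.7]
grip_width: 0.574
[0.57466562 0.05663444 0.08237385] [ 0.03764074 -0.83476992 36.37040474]
```

```bash
python3 -m jog '[[[44,0,-1,12,0,0,0],[44,0,0,12,0,0,0],[44,0,0,8,0,0,0],[44,0,0,4.5,0,0,0],[44,0,0,0,0,0,0],[44,0,0,0,0,0,0],[54,0,0,0,0,0,0],[60,0,0,0,0,0,0]]]'
python3 -m jog '[[[62,0,0,0,0,0,0],[62,0,0,0,0,0,0],[62,0,0,-20,0,0,0],[62,0,0,-40,0,0,0],[62,0,0,-45,0,0,0],[62,0,0,-45,0,0,0],[62,0,0,0,0,0,0],[62,0,0,0,0,0,0]]]'
cat > seat.py <<'E'
from h import *
c=cam("wrist");im=arm.get_image("wrist").astype(np.uint8)
g=im.astype(int); m=((g[:,:,1]>g[:,:,0]+40)&(g[:,:,1]>g[:,:,2]+30)).astype(np.uint8)
n,l,s,ce=cv2.connectedComponentsWithStats(m)
O=np.array([.5749,.0732]);v=np.array([.058,.998]);h=np.array([.998,-.058])
for i in range(1,n):
    if s[i,4]>150: p=pix2w(c,*ce[i],.072)[:2]-O; print(s[i],"rack x,y",p@h,p@v)
E
python3 seat.py
python3 -m jog '[[[66,-38.9,-13.2,0,0,0,0],[66,-38.9,-13.2,0,0,0,0],[66,-38.9,-13.2,0,0,0,0],[66,-38.9,-13.2,0,0,0,0],[66,-38.9,-13.2,0,0,0,0],[66,-38.9,-13.2,0,0,0,0],[66,-38.9,-13.2,0,0,0,0],[66,-38.9,-13.2,0,0,0,0]]]'
python3 -m jog '[[[66,0,0,0,0,0,0.1328],[66,0,0,0,0,0,0.1328],[66,0,0,0,0,0,0.1328],[66,0,0,0,0,0,0.1328],[66,0,0,0,0,0,0.1328],[66,0,0,0,0,0,0.1328],[66,0,0,0,0,0,0.1328],[66,0,0,0,0,0,0.1328]]]'
python3 -m jog '[[[66,0,0,0,0,0,0.1328],[66,0,0,0,0,0,0.1328],[66,0,0,30,0,0,0],[66,0,0,40,0,0,0],[66,0,0,0,0,0,0],[66,0,0,0,0,0,0],[66,0,0,0,0,0,0],[66,0,0,0,0,0,0]]]'
python3 chk.py
```

```text
time: 48.75
tcp_pos: [0.5717, 0.0572, 0.0428]
ee_rot: [-2.28, -2.16, 0.001]
contact_force: [-0.5, -1.3, 0.2]
grip_width: 0.703
time: 49.55
tcp_pos: [0.5725, 0.0569, 0.1943]
ee_rot: [2.279, 2.159, 0.003]
contact_force: [-1.0, -0.8, -0.7]
grip_width: 0.723
[ 228  163   58   21 1076] rack x,y -0.0011595942121292672 -0.010117087728649268
[ 230  196   55   21 1043] rack x,y -0.0007908366721527824 -0.039873235411210635
time: 50.4
tcp_pos: [0.4477, -0.2485, 0.191]
ee_rot: [-2.278, -2.157, 0.001]
contact_force: [-0.0, 0.3, -0.2]
grip_width: 0.772
time: 51.2
tcp_pos: [0.4484, -0.2471, 0.1908]
ee_rot: [-3.059, -0.698, 0.005]
contact_force: [-0.9, -0.8, -0.4]
grip_width: 0.77
time: 52.0
tcp_pos: [0.4505, -0.2487, 0.1249]
ee_rot: [3.126, 0.296, 0.003]
contact_force: [0.0, -0.2, 0.3]
grip_width: 0.772
[ 0.4505 -0.2487  0.1249] yaw 0.1886696869341524 green 3787 221 298 161 215
low edge [ 0.4425 -0.2508  0.059 ] [-8.3365  0.4868 86.7988]
to nominal [ 0.4905  0.699  86.5146]
```

```bash
python3 -m jog '[[[66,1,0.3,20,0,0,0],[66,0,0,25,0,0,0],[66,0,0,20,0,0,0],[66,0,0,12,0,0,0],[66,0,0,7,0,0,0],[66,0,0,2.5,0,0,0],[66,0,0,0,0,0,0],[66,0,0,0,0,0,0]]]'
python3 -m jog '[[[44,0,0,0,0,0,0],[44,0,0,0,0,0,0],[44,0,0,0,0,0,0],[44,0,0,0,0,0,0],[44,0,0,0,0,0,0],[44,0,0,-5,0,0,0],[44,0,0,-8,0,0,0],[44,0,0,-12,0,0,0]]]' 40
python3 -m jog '[[[44,0,0,-25,0,0,0],[44,0,0,-35,0,0,0],[44,0,0,-40,0,0,0],[44,0,0,-37,0,0,0],[44,0,0,0,0,0,-0.1328],[44,0,0,0,0,0,-0.1328],[44,0,0,0,0,0,-0.1328],[44,0,0,0,0,0,-0.1328]]]'
python3 -m jog '[[[44,0,0,0,0,0,-0.1328],[44,0,0,0,0,0,-0.1328],[44,0,0,0,0,0,-0.1328],[44,0,0,0,0,0,-0.1328],[44,0,0,0,0,0,-0.1328],[44,0,0,0,0,0,-0.1328],[44,0,0,0,0,0,0],[44,0,0,0,0,0,0]]]'
python3 - <<'E'
from h import *
print(arm.get_obs()["tcp_pos"],rows([.5759,.0866,.08]))
E
```

```text
time: 52.85
tcp_pos: [0.4512, -0.2485, 0.0376]
ee_rot: [3.127, 0.296, 0.002]
contact_force: [0.1, -0.3, 0.7]
grip_width: 0.772
time: 53.65
tcp_pos: [0.4501, -0.2476, 0.062]
ee_rot: [-3.126, -0.296, 0.002]
contact_force: [0.6, -0.6, -1.1]
grip_width: 0.58
time: 54.45
tcp_pos: [0.4505, -0.248, 0.1999]
ee_rot: [2.937, 1.114, 0.001]
contact_force: [-0.4, 0.2, -0.8]
grip_width: 0.576
time: 55.25
tcp_pos: [0.4506, -0.248, 0.1994]
ee_rot: [2.284, 2.156, 0.0]
contact_force: [0.1, -0.1, 0.6]
grip_width: 0.579
[ 0.45060462 -0.24802556  0.19939936] [341.33512016 105.74519172 119.32179897]
```

```bash
python3 -m jog '[[[44,42.6,13.2,0,0,0,0],[44,42.6,13.2,0,0,0,0],[44,42.6,13.2,0,0,0,0],[44,42.6,13.2,0,0,0,0],[44,42.6,13.2,0,0,0,0],[44,42.6,13.2,0,0,0,0],[44,42.6,13.2,0,0,0,0],[44,42.6,13.2,0,0,0,0]]]'
python3 -m jog '[[[44,0,0,0,0,0,0],[44,0,0,40,0,0,0],[44,0,0,40,0,0,0],[44,0,0,39,0,0,0],[44,0,0,0,0,0,0],[44,0,0,0,0,0,0],[44,0,0,0,0,0,0],[44,0,0,0,0,0,0]]]'
python3 - <<'E'
from h import *
print(arm.get_obs()["tcp_pos"],rows([.5759,.0866,.046]))
E
```

```text
time: 56.05
tcp_pos: [0.5749, 0.0884, 0.1992]
ee_rot: [2.284, 2.157, 0.0]
contact_force: [1.0, -1.1, -0.1]
grip_width: 0.579
time: 56.85
tcp_pos: [0.5763, 0.0863, 0.0824]
ee_rot: [2.279, 2.157, 0.005]
contact_force: [0.0, 0.6, -0.3]
grip_width: 0.576
[0.57631252 0.08626899 0.08240505] [ 0.30734119 -0.59683612 36.40270674]
```

```bash
python3 -m jog '[[[44,0,-0.5,12,0,0,0],[44,0,0,12,0,0,0],[44,0,0,8,0,0,0],[44,0,0,4.5,0,0,0],[44,0,0,0,0,0,0],[44,0,0,0,0,0,0],[54,0,0,0,0,0,0],[60,0,0,0,0,0,0]]]'
python3 -m jog '[[[62,0,0,0,0,0,0],[62,0,0,0,0,0,0],[62,0,0,-20,0,0,0],[62,0,0,-40,0,0,0],[62,0,0,-45,0,0,0],[62,0,0,-45,0,0,0],[62,0,0,0,0,0,0],[62,0,0,0,0,0,0]]]'
python3 seat.py
python3 -m jog '[[[66,-42.7,-13,0,0,0,0],[66,-42.7,-13,0,0,0,0],[66,-42.7,-13,0,0,0,0],[66,-42.7,-13,0,0,0,0],[66,-42.7,-13,0,0,0,0],[66,-42.7,-13,0,0,0,0],[66,-42.7,-13,0,0,0,0],[66,-42.7,-13,0,0,0,0]]]'
python3 -m jog '[[[66,0,0,0,0,0,0.1328],[66,0,0,0,0,0,0.1328],[66,0,0,0,0,0,0.1328],[66,0,0,0,0,0,0.1328],[66,0,0,0,0,0,0.1328],[66,0,0,0,0,0,0.1328],[66,0,0,0,0,0,0.1328],[66,0,0,0,0,0,0.1328]]]'
python3 -m jog '[[[66,0,0,0,0,0,0.1328],[66,0,0,0,0,0,0.1328],[66,0,0,30,0,0,0],[66,0,0,40,0,0,0],[66,0,0,0,0,0,0],[66,0,0,0,0,0,0],[66,0,0,0,0,0,0],[66,0,0,0,0,0,0]]]'
python3 chk.py
```

```text
time: 57.65
tcp_pos: [0.5737, 0.0866, 0.0427]
ee_rot: [-2.28, -2.16, 0.001]
contact_force: [-0.4, -0.1, -0.6]
grip_width: 0.698
time: 58.45
tcp_pos: [0.5746, 0.0864, 0.1943]
ee_rot: [2.28, 2.159, 0.003]
contact_force: [-0.0, 0.3, -1.0]
grip_width: 0.726
[ 229  163   57   21 1090] rack x,y -0.0005217839060805492 0.019945885309843786
[ 229  195   55   21 1064] rack x,y -0.0015180465397987228 -0.01009223134468906
[ 230  225   54   21 1044] rack x,y -0.0012496920430186177 -0.039468824050043205
time: 59.3
tcp_pos: [0.4497, -0.2496, 0.191]
ee_rot: [-2.278, -2.157, 0.001]
contact_force: [0.3, 0.1, -0.1]
grip_width: 0.775
time: 60.1
tcp_pos: [0.4505, -0.2481, 0.1908]
ee_rot: [-3.059, -0.698, 0.005]
contact_force: [-0.8, 0.5, -0.1]
grip_width: 0.774
time: 60.9
tcp_pos: [0.4526, -0.2497, 0.1249]
ee_rot: [3.126, 0.296, 0.003]
contact_force: [0.0, 0.3, 0.2]
grip_width: 0.772
[ 0.4526 -0.2497  0.1249] yaw 0.18867656582355938 green 1620 223 296 193 219
low edge [ 0.4417 -0.2531  0.059 ] [-11.3884   1.234   86.8104]
to nominal [-1.3759 -0.6058 86.5236]
```

```bash
python3 -m jog '[[[66,-1.2,0.8,20,0,0,0],[66,0,0,25,0,0,0],[66,0,0,20,0,0,0],[66,0,0,12,0,0,0],[66,0,0,7,0,0,0],[66,0,0,2.5,0,0,0],[66,0,0,0,0,0,0],[66,0,0,0,0,0,0]]]'
python3 -m jog '[[[44,0,0,0,0,0,0],[44,0,0,0,0,0,0],[44,0,0,0,0,0,0],[44,0,0,0,0,0,0],[44,0,0,0,0,0,0],[44,0,0,-5,0,0,0],[44,0,0,-8,0,0,0],[44,0,0,-12,0,0,0]]]' 40
python3 -m jog '[[[44,0,0,-25,0,0,0],[44,0,0,-35,0,0,0],[44,0,0,-40,0,0,0],[44,0,0,-37,0,0,0],[44,0,0,0,0,0,-0.1328],[44,0,0,0,0,0,-0.1328],[44,0,0,0,0,0,-0.1328],[44,0,0,0,0,0,-0.1328]]]'
python3 -m jog '[[[44,0,0,0,0,0,-0.1328],[44,0,0,0,0,0,-0.1328],[44,0,0,0,0,0,-0.1328],[44,0,0,0,0,0,-0.1328],[44,0,0,0,0,0,-0.1328],[44,0,0,0,0,0,-0.1328],[44,0,0,0,0,0,0],[44,0,0,0,0,0,0]]]'
python3 - <<'E'
from h import *
print(arm.get_obs()["tcp_pos"],rows([.5778,.1166,.08]))
E
```

```text
time: 61.75
tcp_pos: [0.4512, -0.2504, 0.0376]
ee_rot: [3.126, 0.296, 0.002]
contact_force: [-0.2, 0.2, -0.5]
grip_width: 0.772
time: 62.55
tcp_pos: [0.4502, -0.2496, 0.0621]
ee_rot: [-3.127, -0.296, 0.002]
contact_force: [0.3, 0.5, -1.1]
grip_width: 0.581
time: 63.35
tcp_pos: [0.4506, -0.2499, 0.1999]
ee_rot: [2.936, 1.114, 0.001]
contact_force: [0.2, 0.5, -1.5]
grip_width: 0.577
time: 64.15
tcp_pos: [0.4507, -0.2499, 0.1994]
ee_rot: [2.284, 2.156, 0.0]
contact_force: [-0.2, 0.6, -0.3]
grip_width: 0.583
[ 0.45066025 -0.24989999  0.1994201 ] [373.26608033 105.72902048 119.33871131]
```

```bash
python3 -m jog '[[[44,46.6,13.2,0,0,0,0],[44,46.6,13.2,0,0,0,0],[44,46.6,13.2,0,0,0,0],[44,46.6,13.2,0,0,0,0],[44,46.6,13.2,0,0,0,0],[44,46.6,13.2,0,0,0,0],[44,46.6,13.2,0,0,0,0],[44,46.6,13.2,0,0,0,0]]]'
python3 -m jog '[[[44,0,0,0,0,0,0],[44,0,0,40,0,0,0],[44,0,0,40,0,0,0],[44,0,0,39,0,0,0],[44,0,0,0,0,0,0],[44,0,0,0,0,0,0],[44,0,0,0,0,0,0],[44,0,0,0,0,0,0]]]'
python3 - <<'E'
from h import *
print(arm.get_obs()["tcp_pos"],rows([.5778,.1166,.046]))
E
```

```text
time: 64.95
tcp_pos: [0.5766, 0.1186, 0.1992]
ee_rot: [2.284, 2.157, 0.0]
contact_force: [1.4, -0.7, -0.0]
grip_width: 0.577
time: 65.75
tcp_pos: [0.5781, 0.1164, 0.0824]
ee_rot: [2.279, 2.158, 0.005]
contact_force: [0.3, 0.2, -0.1]
grip_width: 0.575
[0.57810397 0.11644269 0.08242139] [ 0.13128405 -0.47976977 36.41960165]
```

```bash
python3 -m jog '[[[44,0,-0.5,12,0,0,0],[44,0,0,12,0,0,0],[44,0,0,8,0,0,0],[44,0,0,4.5,0,0,0],[44,0,0,0,0,0,0],[44,0,0,0,0,0,0],[54,0,0,0,0,0,0],[60,0,0,0,0,0,0]]]'
python3 -m jog '[[[62,0,0,0,0,0,0],[62,0,0,0,0,0,0],[62,0,0,-20,0,0,0],[62,0,0,-40,0,0,0],[62,0,0,-45,0,0,0],[62,0,0,-45,0,0,0],[62,0,0,0,0,0,0],[62,0,0,0,0,0,0]]]'
python3 seat.py
python3 -m jog '[[[0,-5.4,-21,0,0,0,0],[0,-5.4,-21,0,0,0,0],[0,-5.4,-21,0,0,0,0],[0,-5.4,-21,0,0,0,0],[0,-5.4,-21,0,0,0,0],[0,-5.4,-21,0,0,0,0],[0,-5.4,-21,0,0,0,0],[0,-5.4,-21,0,0,0,0]]]'
python3 -m jog '[[[0,0,0,0,0,0,0],[0,0,0,0,0,0,0],[0,0,0,0,0,0,0],[0,0,0,0,0,0,0],[0,0,0,0,0,0,0],[0,0,0,0,0,0,0],[0,0,0,0,0,0,0],[0,0,0,0,0,0,0]]]'
python3 - <<'E'
from h import *
im=arm.get_image("wrist");cv2.imwrite("pics/w9.png",cv2.resize(im[:,:,::-1],(768,576)));print(arm.get_obs()["tcp_pos"],rows([.408,.0825,.03]))
E
```

```text
time: 66.55
tcp_pos: [0.5755, 0.1167, 0.0428]
ee_rot: [-2.28, -2.16, 0.001]
contact_force: [0.6, 0.3, 0.6]
grip_width: 0.709
time: 67.35
tcp_pos: [0.5765, 0.1166, 0.1945]
ee_rot: [2.279, 2.159, 0.003]
contact_force: [-0.3, -0.0, -0.0]
grip_width: 0.72
[ 228  163   58   21 1093] rack x,y -0.0008060491218760527 0.04996600669650787
[ 229  195   56   21 1063] rack x,y -0.0006025468366347082 0.01981704015300159
[ 230  226   53   20 1026] rack x,y -0.0012565391944076533 -0.009849011511090721
[231 254  52  20 991] rack x,y -0.0009631465121827278 -0.03928269620480137
time: 68.2
tcp_pos: [0.4035, 0.0825, 0.1913]
ee_rot: [-2.279, -2.158, 0.005]
contact_force: [0.3, 0.8, 0.2]
grip_width: 0.002
time: 69.0
tcp_pos: [0.4058, 0.0826, 0.1933]
ee_rot: [2.281, 2.16, 0.0]
contact_force: [-0.4, 0.4, -0.0]
grip_width: 0.004
[0.40574954 0.08260996 0.19332133] [1.06883905e-02 2.24300617e+00 1.63321470e+02]
```

View pics/w9.png

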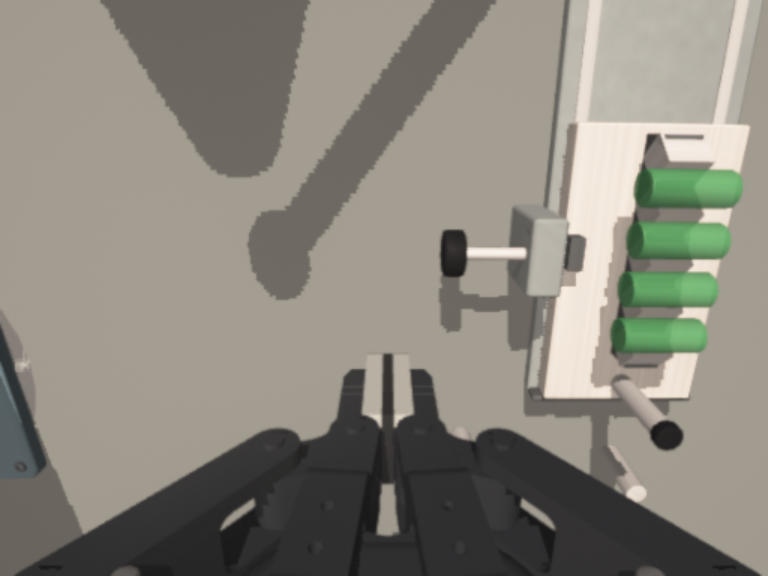

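All four rods sit in separate grooves, the carriage is home, and the knob head is at (454,253) ahead of the closed fingers. I'll descend and push it home.

```bash
python3 -m jog '[[[0,0,0,40,0,0,0],[0,0,0,40,0,0,0],[0,0,0,40,0,0,0],[0,0,0,30,0,0,0],[0,0,0,13,0,0,0],[0,0,0,0,0,0,0],[0,0,5,0,0,0,0],[0,0,5,0,0,0,0]]]'
python3 -m jog '[[[0,0,4,0,0,0,0],[0,0,4,0,0,0,0],[0,0,4,0,0,0,0],[0,0,4,0,0,0,0],[0,0,4,0,0,0,0],[0,0,0,0,0,0,0],[0,0,0,0,0,0,0],[0,0,0,0,0,0,0]]]'
```

```text
time: 69.85
tcp_pos: [0.4173, 0.082, 0.0314]
ee_rot: [2.279, 2.159, 0.003]
contact_force: [1.0, -0.7, 0.9]
grip_width: -0.005
time: 70.65
tcp_pos: [0.436, 0.0809, 0.0303]
ee_rot: [2.281, 2.16, 0.001]
contact_force: [-0.7, -0.9, 0.3]
grip_width: 0.001
```

```bash
python3 -m jog '[[[0,0,3,0,0,0,0],[0,0,3,0,0,0,0],[0,0,3,0,0,0,0],[0,0,2,0,0,0,0],[0,0,0,0,0,0,0],[0,0,0,0,0,0,0],[0,0,0,0,0,0,0],[0,0,0,0,0,0,0]]]'
python3 -m jog '[[[0,0,1,0,0,0,0],[0,0,1,0,0,0,0],[0,0,1,0,0,0,0],[0,0,0,0,0,0,0],[0,0,0,0,0,0,0],[0,0,0,0,0,0,0],[0,0,0,0,0,0,0],[0,0,0,0,0,0,0]]]'
```

```text
time: 71.45
tcp_pos: [0.4468, 0.0804, 0.0304]
ee_rot: [2.281, 2.16, 0.001]
contact_force: [0.2, -0.2, -0.3]
grip_width: -0.001
time: 72.25
tcp_pos: [0.4497, 0.0802, 0.0303]
ee_rot: [2.281, 2.16, 0.0]
contact_force: [-1.0, 0.0, -0.4]
grip_width: 0.0
```

```bash
python3 -m jog '[[[0,0,1,0,0,0,0],[0,0,1,0,0,0,0],[0,0,1,0,0,0,0],[0,0,0,0,0,0,0],[0,0,0,0,0,0,0],[0,0,0,0,0,0,0],[0,0,0,0,0,0,0],[0,0,0,0,0,0,0]]]'
python3 -m jog '[[[0,0,1,0,0,0,0],[0,0,1,0,0,0,0],[0,0,1,0,0,0,0],[0,0,0,0,0,0,0],[0,0,0,0,0,0,0],[0,0,0,0,0,0,0],[0,0,0,0,0,0,0],[0,0,0,0,0,0,0]]]'
python3 - <<'E'
from h import *
im=arm.get_image("wrist");cv2.imwrite("pics/w10.png",cv2.resize(im[:,:,::-1],(768,576)))
E
```

```text
time: 73.05
tcp_pos: [0.4502, 0.0802, 0.0299]
ee_rot: [-2.278, -2.158, 0.005]
contact_force: [-7.1, -0.5, 5.4]
grip_width: -0.0
time: 73.85
tcp_pos: [0.4502, 0.0803, 0.0295]
ee_rot: [-2.275, -2.156, 0.012]
contact_force: [-14.5, -0.5, 11.6]
grip_width: -0.001
```

View pics/w10.png

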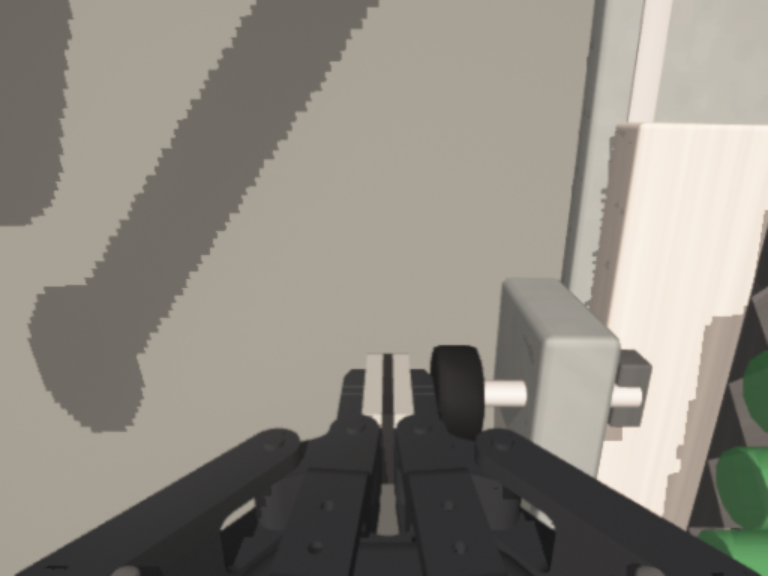

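Hard stop at 14 N, with the bolt through the catch at (627,396). I'll back off, raise the arm clear and do a final check.

```bash
python3 -m jog '[[[0,0,-10,0,0,0,0],[0,0,-20,0,0,0,0],[0,0,-20,0,0,0,0],[0,0,0,-40,0,0,0],[0,0,0,-40,0,0,0],[0,0,0,-40,0,0,0],[0,0,0,-40,0,0,0],[0,0,0,-10,0,0,0]]]'
python3 -m jog '[[[0,0,0,0,0,0,0],[0,0,0,0,0,0,0],[0,0,0,0,0,0,0],[0,0,0,0,0,0,0],[0,0,0,0,0,0,0],[0,0,0,0,0,0,0],[0,0,0,0,0,0,0],[0,0,0,0,0,0,0]]]'
python3 - <<'E'
from h import *
w=arm.get_image("wrist");t=arm.get_image("top")
a=cv2.resize(w[:,:,::-1],(400,300));b=cv2.resize(t[130:242,235:385+0,::-1],(400,299))
b=cv2.resize(t[135:225,155:405,::-1],(800,288),interpolation=cv2.INTER_CUBIC)
s=cv2.resize(arm.get_image("scene")[:,:,::-1],(400,300))
cv2.imwrite("pics/fin.png",np.vstack([np.hstack([a,s]),b]))
print(arm.get_obs()["tcp_pos"],arm.get_obs()["contact_force"])
E
```

```text
time: 74.7
tcp_pos: [0.4087, 0.0825, 0.2049]
ee_rot: [2.275, 2.156, 0.01]
contact_force: [0.5, -0.4, -0.7]
grip_width: -0.003
time: 75.5
tcp_pos: [0.4057, 0.0826, 0.2002]
ee_rot: [-2.281, -2.16, 0.0]
contact_force: [0.5, 0.7, -0.3]
grip_width: -0.0
[0.4057375  0.08258829 0.20037313] [-0.34469443  0.96945644 -0.21486808]
```

View pics/fin.png

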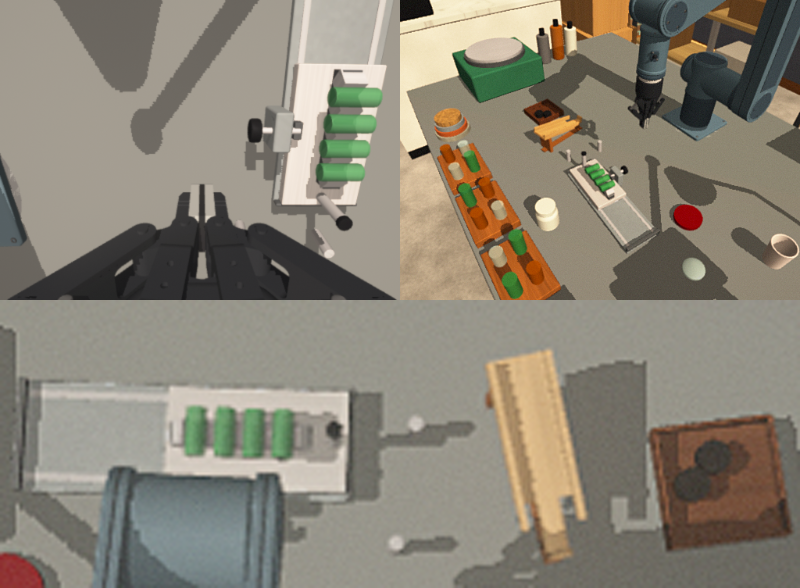

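Final check: all four rods are in their grooves, the chute is empty, the knob is home with its bolt in the catch, and the carriage is home. Both pads are flat and inside the tray, at (712,455) and (690,485), though they have shifted a little.

```bash
python3 -c "
from cell import arm
arm.job_done(); print(arm.get_obs()['time'])"
```

```text
the job is handed in; nothing more can be done
the job is handed in; nothing more can be done
```

The job is done and handed in at about 76 s of the 210 s allowed; the hand-in reports no verdict.

1. **Lock and pads:** I pulled the lock knob out to its stop and put both pads in the tray.
2. **Carriage test:** I ran the empty carriage by its post to the far stop (about 130 mm, 21 N felt there) and back home (15 N at the stop). I felt no sticky spots.
3. **Rods:** I loaded all four rods from the chute's end stop, each into its own groove, in order.
4. **Lock home:** I pushed the knob home with the carriage at home; it met a hard stop at 14 N.

**Last checks:**
- **Rods:** they measured 30 mm apart and within 2 mm of centre along the grooves. Their positions across the grooves all read about 5 mm high, probably because I measured the tops of the rods. The last pictures show all four seated and the chute empty.
- **Lock and carriage:** the bolt is in the catch and the carriage looks home.
- **Pads:** both are flat in the tray, but about 2-3 cm from where I set them; something other than the robot moved them.
- **Bystanders:** I saw no movement in the pictures but did not measure it.
- **Robot:** it is clear of everything.

One thing went less well: my first grip on the knob was about 10 mm off-centre and loaded the wrist sideways to about 57 N. I corrected it before letting go, and it stayed below the 120 N limit.

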